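# Load the tacking jig from the transit rack

### The job

Unscrew the black hand cap from the transit rack, lift it off and set it upright, flat in the aluminium parts tray. Then lay every steel tube from the rack side by side in the tacking jig, pushed square and flush into the fence corner: the first along the side fence, each next one against its neighbour, all their ends against the end fence under the strap. Finally turn the clamp's crank clockwise until the brass pin has popped well up, and leave the other things on the bench alone.

Things in the scene. Friction and masses are not known exactly. Their poses are not given: they have to be found in the camera images.
- rack: fixed blue steel rack 270 x 104 mm. Origin: centre of underside; x along its length, z up. Floor 8 mm above the table; threaded post with the cap at the origin. Four troughs along x (ridges 8, end stops 12 mm above the floor): tube centres at x = +70 or -70, y = +30 or -30 mm. The tubes' inner ends lie under the cap's flange: they lift out only once the cap is off
- cap: hand cap on the rack's post: steel disc flange 86 mm across, 6 mm thick, and on it a ribbed black round knob 46 mm across, up to 56 mm above the underside (grip it from 22 to 56 mm). About 0.3 kg. Origin: centre of the flange's underside, 36 mm above the table at the start; z along its axis, up
- thread (a joint): how far the cap is unscrewed, rad: 0 tight, grows as the cap turns anticlockwise seen from above. The cap rises 4 mm a turn. The thread holds it up to about 9.5 rad; from 12.2 at the latest it lifts straight off; turning stops at 13.0. Needs about 0.1 N m; 0.1 rad of play
- crank (a joint): clamp crank, rad: grows turning clockwise seen from above, lowering the strap 5 mm a turn. Starts at 0 to 1.5; strap meets tubes at about 10; stop at 19.5. Stays where left; needs about 0.1 N m. Screw axis at jig x = +85, y = +20 mm; at angle c the crank arm points along jig direction (cos c, -sin c)
- crank_knob (a point): middle of the crank's upright black handle, a cylinder 18 mm across and 40 mm tall that spins freely on its pin, so it can be held while led round. It runs on a circle of 40 mm radius round the screw axis; the point is 101.5 mm above the table, the handle's foot 81.5 mm
- tab (a joint): how far the brass indicator pin stands out of the small blue block beside the clamp, m: 0 flush while the clamp is loose; pops up once the strap presses on the tubes with the set force: more than 0.009 is out, about 0.012 well out (about 19 N, crank near 17.5 rad), 0.015 at the crank's stop
- jig: fixed tacking jig, base plate 250 x 200 x 12 mm. Origin: centre of underside; z up. End fence: inner face at x = +30 mm, y from -96 to +60; side fence: inner face at y = +60 mm, x from -100 to +48; both 18 mm above the plate. Behind the end fence is the clamp; its strap reaches 25 mm over the bay, y from -20 to +60, at first 34 mm above the plate
- corner (a point): inner corner of the two fences on the plate's top face (jig frame +30, +60, 12 mm)
- bay (a point): middle of the bay on the plate's top face (jig frame -25, +21, 12 mm). Tubes lie along jig x, centred at x = -25 mm when home against the end fence; the first at y = +47 mm against the side fence, the next at +21, a third at -5 mm
- tray: loose aluminium tray, open, 114 mm square, 22 mm high, wall and floor 4 mm. Origin: centre of underside; z up. Stands beyond the rack or in the middle (it may change places with the tin)
- tube1: steel square-tube piece, 110 mm long, 26 x 26 mm, about 0.17 kg, lying in a trough of the rack. Origin: centre of its underside as it lay at the start; x along its length, z up. Two or three of the four are there; absent ones read None
- tube2: steel square-tube piece, 110 mm long, 26 x 26 mm, about 0.17 kg, lying in a trough of the rack. Origin: centre of its underside as it lay at the start; x along its length, z up. Two or three of the four are there; absent ones read None
- tube3: steel square-tube piece, 110 mm long, 26 x 26 mm, about 0.17 kg, lying in a trough of the rack. Origin: centre of its underside as it lay at the start; x along its length, z up. Two or three of the four are there; absent ones read None
- tube4: steel square-tube piece, 110 mm long, 26 x 26 mm, about 0.17 kg, lying in a trough of the rack. Origin: centre of its underside as it lay at the start; x along its length, z up. Two or three of the four are there; absent ones read None
- bracket_a: bystander, leave alone: folded steel bracket with a window, 90 x 100 x 80 mm. Origin: centre of its underside
- bracket_b: bystander, leave alone: folded steel bracket with a window, 90 x 100 x 80 mm. Origin: centre of its underside
- mallet: bystander, leave alone: wooden mallet, 250 mm long. Origin: centre of its underside
- tin: bystander, leave alone: closed round aluminium tin, 84 mm across, 60 mm high. Origin: centre of its underside
- magnet: bystander, leave alone: flat grey welding magnet, 90 x 90 x 16 mm. Origin: centre of its underside
- wire_brush: bystander, leave alone: brush, 200 mm long. Origin: centre of its underside
- spray: bystander, leave alone: spray can, 64 mm across, 170 mm high. Origin: centre of its underside
Not all that is in view belongs to the job. What is shaped like the tube4 but green is not meant. Leave any orange look-alike of the tube1 alone.

How it is judged:
On the way, in this order (a step that is already met when the one before it is completed fails the run):
1. the cap is unscrewed and lifted clear of the post (value of joint thread above 9 rad and distance between cap and rack above 0.075 m), for 0.1 s.
2. all tubes lie home in the fence corner while the clamp is still loose (x of tube1 in the frame of jig between -0.0285 and -0.022 m and angle between the x axis of each of tube1, tube2, tube3, tube4 and the x axis of jig, either way round below 0.035 rad and distance between each of tube1, tube2, tube3, tube4 and bay below 0.06 m and (y of tube1 in the frame of jig between 0.043 and 0.051 m or y of tube1 in the frame of jig between 0.017 and 0.025 m or y of tube1 in the frame of jig between -0.009 and -0.001 m) and x of tube2 in the frame of jig between -0.0285 and -0.022 m and (y of tube2 in the frame of jig between 0.043 and 0.051 m or y of tube2 in the frame of jig between 0.017 and 0.025 m or y of tube2 in the frame of jig between -0.009 and -0.001 m) and x of tube3 in the frame of jig between -0.0285 and -0.022 m and (y of tube3 in the frame of jig between 0.043 and 0.051 m or y of tube3 in the frame of jig between 0.017 and 0.025 m or y of tube3 in the frame of jig between -0.009 and -0.001 m) and x of tube4 in the frame of jig between -0.0285 and -0.022 m and (y of tube4 in the frame of jig between 0.043 and 0.051 m or y of tube4 in the frame of jig between 0.017 and 0.025 m or y of tube4 in the frame of jig between -0.009 and -0.001 m) and y of any of tube1, tube2, tube3, tube4 in the frame of jig above 0.043 m and (y of each of tube1, tube2, tube3, tube4 in the frame of jig above 0.008 m or (y of tube1 in the frame of jig between 0.017 and 0.025 m or y of tube2 in the frame of jig between 0.017 and 0.025 m or y of tube3 in the frame of jig between 0.017 and 0.025 m or y of tube4 in the frame of jig between 0.017 and 0.025 m)) and value of joint tab below 0.003 m), for 0.2 s.
3. the clamp is tightened until the pin is out (value of joint tab above 0.009 m), for 0.2 s.
At the end, for the whole second after the job is handed in: Cap upright on the tray floor within 22 mm of its centre; each tube within 3.5 mm of the end fence, square within 0.035 rad, the first against the side fence and the rest side by side with it (each within 4 mm of its place); pin more than 9 mm out; all at rest (horizontal distance between cap and tray below 0.022 m and z of cap in the frame of tray below 0.012 m and angle between cap's own z axis and vertical below 0.1 rad and x of tube1 in the frame of jig between -0.0285 and -0.022 m and angle between the x axis of each of tube1, tube2, tube3, tube4 and the x axis of jig, either way round below 0.035 rad and distance between each of tube1, tube2, tube3, tube4 and bay below 0.06 m and (y of tube1 in the frame of jig between 0.043 and 0.051 m or y of tube1 in the frame of jig between 0.017 and 0.025 m or y of tube1 in the frame of jig between -0.009 and -0.001 m) and x of tube2 in the frame of jig between -0.0285 and -0.022 m and (y of tube2 in the frame of jig between 0.043 and 0.051 m or y of tube2 in the frame of jig between 0.017 and 0.025 m or y of tube2 in the frame of jig between -0.009 and -0.001 m) and x of tube3 in the frame of jig between -0.0285 and -0.022 m and (y of tube3 in the frame of jig between 0.043 and 0.051 m or y of tube3 in the frame of jig between 0.017 and 0.025 m or y of tube3 in the frame of jig between -0.009 and -0.001 m) and x of tube4 in the frame of jig between -0.0285 and -0.022 m and (y of tube4 in the frame of jig between 0.043 and 0.051 m or y of tube4 in the frame of jig between 0.017 and 0.025 m or y of tube4 in the frame of jig between -0.009 and -0.001 m) and y of any of tube1, tube2, tube3, tube4 in the frame of jig above 0.043 m and (y of each of tube1, tube2, tube3, tube4 in the frame of jig above 0.008 m or (y of tube1 in the frame of jig between 0.017 and 0.025 m or y of tube2 in the frame of jig between 0.017 and 0.025 m or y of tube3 in the frame of jig between 0.017 and 0.025 m or y of tube4 in the frame of jig between 0.017 and 0.025 m)) and value of joint tab above 0.009 m and linear speed of each of cap, tube1, tube2, tube3, tube4 below 0.02 m/s); the robot touches nothing.
It fails at once if a bystander is moved more than 40 mm (distance of any of bracket_a, bracket_b, mallet, tin, magnet, wire_brush, spray from where it was at the start of the episode above 0.04 m).
Of tube1, tube2, tube3, tube4 only 2 to 3 are there at a start; the rules pass over those that are not, and their reading is None.
At some moment in a run one of tray may be knocked a few centimetres aside while the robot is not near it.
Once in a run the grip may slacken for a moment while it holds something.
It also fails if it takes over 210 s, if anything falls off the work surface, if the arm or the gripper's body presses on something with over 40 N, if the wrist force passes 120 N, or if a joint passes its speed limit or range.

### The arm

A 7-joint arm with a two-finger parallel gripper is mounted at the origin on the work surface. World frame = base frame: x ahead of the robot, y to its left, z up, the work surface at z = 0. Lengths are in m, angles in rad, forces in N, time in s.
With the tool pointing down it reaches from about 0.425 to 0.875 m from the base axis. Payload 4.7 kg.
Tool frame: the origin (TCP) lies between the finger pads; the fingertips stand 17 mm ahead of it and the grasp point (between the pads) lies 2 mm behind it (tips_ahead is the distance from the TCP to the fingertips, in m); z points along the fingers, y is the line along which they close (so a half turn about z gives the same grasp; the last joint's range is limited). The gripper opens to 85 mm and grips with 20 to 120 N. Pads are 22 mm wide; open, the fingers measure 114 mm over their backs; the gripper's body (76 mm by 85 mm) begins 54 mm behind the grasp point. The pads swing forward as they close: fully open they stand 13 mm farther back than shut.
Start: joints at [-1.264, 0.321, -0.07, 1.45, 0.023, 1.371, -0.057], TCP at [0.188, 0.622, 0.248] pointing down, gripper open.
Joint ranges: [-2.86, 2.86], [-0.3, 2.09], [-1.38, 1.24], [0.06, 2.45], [-1.56, 4.7], [0.09, 2.05], [-2.69, 2.69]. Speed limits (rad/s): [2.57, 2.57, 3.14, 3.14, 3.14, 3.14, 3.14].

### API

Orientations are given as a rotation vector (axis times angle).
In Python, from cell import * gives the robot as it stands.
- The arm moves only by the tool move_arm, never from a script. Its argument "increments" is a list of rows, each an object of numbers: "ax", "ay", "az": the turn, a rotation vector about the tool's x, y, z in degrees; "dx", "dy", "dz": the shift along the tool's x, y, z in cm; "gripper": the closure, from 0 (fully open) to 1 (shut). A call has 1 to 10 rows; each row shifts and turns the commanded pose from where the row before left it, along the tool's axes as they then stand; what a row does not reach is not made up. A row lasts 1/10 s, in which the tool goes at most 50 mm and 8.59 degrees, less where a joint would pass 70% of its speed; a pose out of reach is approached as far as the arm can. A call is refused whole if a number of a shift passes 5 or a number of a turn 8.59, either way. A call with a gripper value outside its range is refused whole. The fingers move at their own pace and stop on an object; the grip force is fixed at half the most. Time passes only in rows, so rows that do not move let the fingers close. It gives the time, the measured TCP pose, the force, the opening and the grip force at its end, in the units of the state.
- read_state(): the state, without advancing time (a new reading comes with each control period).
- camera(name): name is "scene" or "top" or "wrist"; returns (picture, depth): 420x560x3 uint8, blue, green, red; 420x560 float32, m along the optical axis (not along the pixel's ray), 0 where there is no reading.
- camera_params(name): a dict with "K" (3x3 intrinsics, pixels), "k1" (the pictures are not rectified: a ray, as slopes to the right and down, at radius r is drawn at 1 + k1 r^2 times it, then the intrinsics apply), "xyz" and "orientation" of the camera in the world. Camera axes: x right, y down, z forward; pixel columns grow to the right and rows downward; lengths in m; the calibration is good to about 2 mm. A picture is of the moment at which its call begins: read the wrist's pose just before it. camera_params takes no time and is no camera call; for the wrist camera it gives the pose at the moment of the call.
- job_done(): hands the job in; it is judged then, once.
The state is a dict: "time": time; "qpos": joint angles; "dq": joint speeds; "effort": joint torques, N m; "eef_pos": TCP position; "ee_rot": TCP orientation; "force": force on the tool from outside, world axes, zero at the start; "ft_torque": the same for the moment, N m; "finger_gap": finger opening in m; "grasp_force": force on a finger pad.
Only numpy, scipy, OpenCV 4.12 (cv2) and the standard library are available. Lean on these libraries where they do the work, as an engineer would, in place of code of your own. Each camera call takes 0.05 s, during which the arm holds its last target. There are 200 camera calls.

## Working session

There is one attempt and no reset: what is moved stays moved. The work goes in short steps, Python scripts to look and compute and a tool call to move; the robot and the scene stay as the last step left them, time stands still between calls to the robot, and variables do not carry over. Pictures are saved under pics/ and viewed, at most 14 in all, crops included, and the job is handed in when it is done.

Besides the shell and the picture viewer there is one more tool, called after ">>>" as name(argument=value, ...), one argument or row to a line, values as JSON. move_arm: Moves the arm, as the interface text tells. Its arguments: {"type":"object","properties":{"increments":{"type":"array"}},"required":["increments"]}

```bash
ls; mkdir -p pics; cat > h.py <<'E'
from cell import *
import numpy as np, cv2
from scipy.spatial.transform import Rotation as R
def snap(n,f):
    p=camera_params(n); im,d=camera(n); cv2.imwrite('pics/'+f+'.png',im); np.savez('pics/'+f+'.npz',im=im,d=d,K=p['K'],k1=p['k1'],t=p['xyz'],o=p['orientation']); return im,d
def load(f): return np.load('pics/'+f+'.npz')
def und(z,uv):
    K=z['K'];k=float(z['k1']); uv=np.atleast_2d(np.array(uv,float))
    q=np.c_[(uv[:,0]-K[0,2])/K[0,0],(uv[:,1]-K[1,2])/K[1,1]]; s=q.copy()
    for _ in range(20): s=q/(1+k*(s**2).sum(1,keepdims=True))
    return np.c_[s,np.ones(len(s))]
def rot(z):
    o=np.array(z['o']); return R.from_matrix(o) if o.shape==(3,3) else (R.from_rotvec(o) if o.size==3 else R.from_quat(o))
def cloud(f):
    z=load(f); d=z['d']; h,w=d.shape; uu,vv=np.meshgrid(np.arange(w),np.arange(h))
    r=und(z,np.c_[uu.ravel(),vv.ravel()]); P=rot(z).apply(r*d.reshape(-1,1))+z['t']; P[d.ravel()==0]=np.nan
    return P.reshape(h,w,3)
def pz(f,uv,zp):
    "pixel to point on plane z=zp"
    z=load(f); r=rot(z).apply(und(z,uv)); s=(zp-z['t'][2])/r[:,2]; return z['t']+r*s[:,None]
def st():
    s=read_state(); print({k:np.round(s[k],4).tolist() for k in ('time','qpos','eef_pos','ee_rot','force','finger_gap','grasp_force')}); return s
def tgt(x,y,z,yaw):
    "increments from now to pose, pointing down, yaw = direction of tool x (deg)"
    s=read_state(); Rn=R.from_rotvec(s['ee_rot']); a=np.radians(yaw)
    Rt=R.from_matrix(np.c_[[np.cos(a),np.sin(a),0],[np.sin(a),-np.cos(a),0],[0,0,-1]])
    d=Rn.inv().apply(np.array([x,y,z])-s['eef_pos'])*100; w=np.degrees((Rn.inv()*Rt).as_rotvec())
    print('shift cm',d.round(2),'turn deg',w.round(2))
E
python3 - <<'E'
from h import *
st()
for n in('scene','top'):
    snap(n,n+'0'); p=camera_params(n); print(n,p)
E
```

```text
pics
{'time': 0.0, 'qpos': [-1.2639, 0.3218, -0.0701, 1.4517, 0.0226, 1.3708, -0.0569], 'eef_pos': [0.1875, 0.6218, 0.2472], 'ee_rot': [-0.4582, -3.1078, 0.003], 'force': [0.5003, 0.3467, -0.4911], 'finger_gap': 0.0854, 'grasp_force': 0.0}
scene {'K': array([[524.39632244,   0.        , 289.02578349],
       [  0.        , 524.39632244, 209.53411913],
       [  0.        ,   0.        ,   1.        ]]), 'k1': -0.13660670407151757, 'xyz': array([1.41641475, 0.62887418, 0.94216906]), 'orientation': array([-1.18213637, -2.22513071,  1.09864343])}
top {'K': array([[499.31204792,   0.        , 271.43325762],
       [  0.        , 499.31204792, 218.43673331],
       [  0.        ,   0.        ,   1.        ]]), 'k1': 0.04545458664988859, 'xyz': array([0.35517827, 0.00637664, 1.68352873]), 'orientation': array([-2.18413567,  2.14267586, -0.1415021 ])}
```

View pics/top0.png

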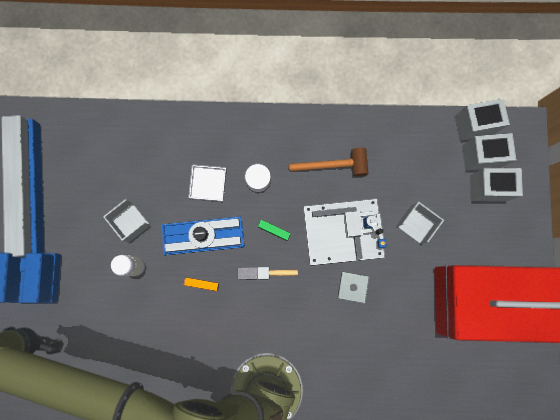

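View pics/scene0.png

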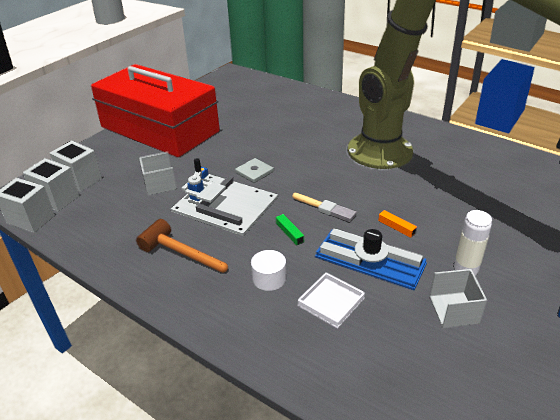

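```bash
python3 - <<'E'
from h import *
im=cv2.imread('pics/top0.png')
a=cv2.resize(im[155:285,145:265],None,fx=4.5,fy=4.5,interpolation=cv2.INTER_CUBIC)[:, :400*2]
b=cv2.resize(im[185:275,295:395],None,fx=6,fy=6,interpolation=cv2.INTER_CUBIC)
cv2.imwrite('pics/ca.png',a);cv2.imwrite('pics/cb.png',b)
C=cloud('top0')
for n,(u,v) in dict(cap=(201,234),tubeA=(222,225),tubeA2=(222,244),tubeB=(175,227),tubeB2=(178,247),tin=(258,177),trayfloor=(207,183)).items(): print(n,C[v,u].round(3))
E
```

```text
cap [0.494 0.216 0.094]
tubeA [0.53  0.156 0.037]
tubeA2 [0.467 0.153 0.039]
tubeB [0.524 0.316 0.003]
tubeB2 [0.455 0.298 0.036]
tin [0.69  0.039 0.059]
trayfloor [0.677 0.214 0.003]
```

View pics/ca.png

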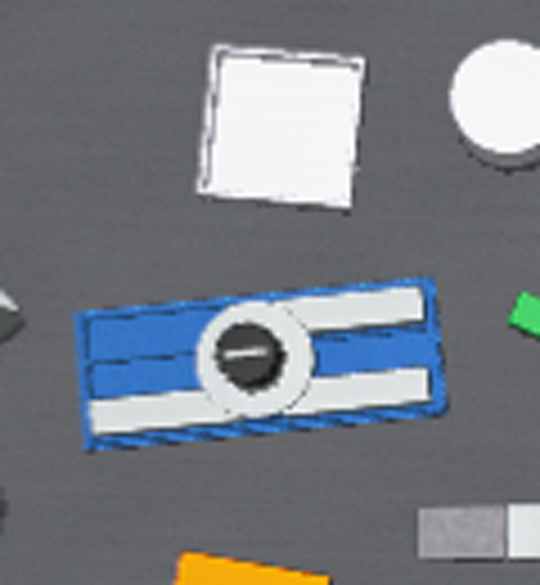

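View pics/cb.png

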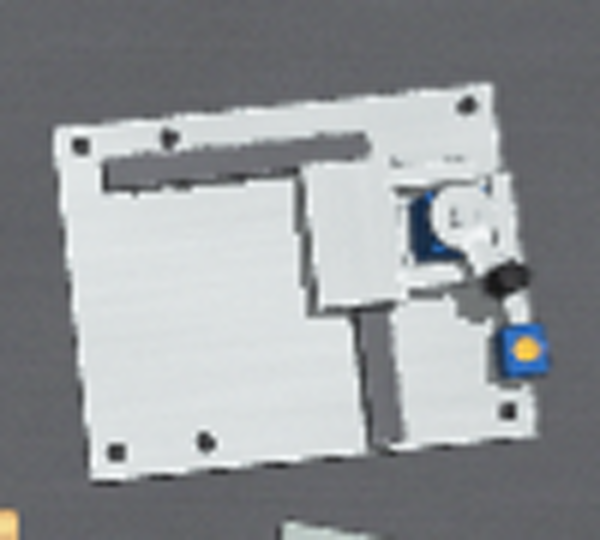

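```bash
cat >> h.py <<'E'
def fit(W,M):
    "2D rigid fit: world = R(yaw) M + t"
    W=np.array(W)[:,:2];M=np.array(M,float);w0=W.mean(0);m0=M.mean(0)
    a=np.sum((W-w0)*(M-m0));b=np.sum((M-m0)[:,0]*(W-w0)[:,1]-(M-m0)[:,1]*(W-w0)[:,0]);th=np.arctan2(b,a)
    c,s=np.cos(th),np.sin(th);t=w0-np.array([[c,-s],[s,c]])@m0
    res=W-(M@np.array([[c,s],[-s,c]])+t); return t,np.degrees(th),np.abs(res).max()
E
python3 - <<'E'
from h import *
def crop(p,o,s): return [((u+.5)/s-.5+o[0],(v+.5)/s-.5+o[1]) for u,v in p]
W=pz('top0',crop([(55,130),(490,87),(535,437),(93,482)],(295,185),6),.012)
print('jig',fit(W,[(-.125,.1),(.125,.1),(.125,-.1),(-.125,-.1)]))
W=pz('top0',crop([(78,315),(435,280),(445,410),(85,452)],(145,155),4.5),.014)
print('rack',fit(W,[(-.135,.052),(.135,.052),(.135,-.052),(-.135,-.052)]))
W=pz('top0',crop([(213,45),(364,60),(350,207),(197,193)],(145,155),4.5),.022)
print('tray',fit(W,[(-.057,.057),(.057,.057),(.057,-.057),(-.057,-.057)]))
print('knob',pz('top0',crop([(250,355)],(145,155),4.5),.092), 'flange',pz('top0',crop([(255,358)],(145,155),4.5),.042))
print('crank',pz('top0',crop([(507,277)],(295,185),6),.12))
p=camera_params('wrist');s=read_state();T=R.from_rotvec(s['ee_rot']);print(T.inv().apply(p['xyz']-s['eef_pos']),(T.inv()*R.from_rotvec(p['orientation'])).as_matrix().round(3),p['K'],p['k1'])
tgt(.5,.216,.30,-90+4)
tgt(.5,.216,.30,90+4)
E
```

```text
jig (array([ 0.51840389, -0.25091015]), np.float64(-83.16164923701675), np.float64(0.0016242929726683064))
rack (array([0.49626431, 0.22103105]), np.float64(-82.93695963453483), np.float64(0.0032931496979286545))
tray (array([0.67474582, 0.21149352]), np.float64(-94.06150225338027), np.float64(0.0010655381663151609))
knob [[0.49586665 0.21925608 0.092     ]] flange [[0.4981553 0.2222204 0.042    ]]
crank [[ 0.51308489 -0.3463354   0.12      ]]
[ 0.07425502 -0.00120646 -0.12511571] [[ 0.001 -0.956 -0.295]
 [ 1.     0.001 -0.   ]
 [ 0.001 -0.295  0.956]] [[333.72400739   0.         275.17448801]
 [  0.         333.72400739 209.88091111]
 [  0.           0.           1.        ]] -0.050102095153369886
shift cm [-41.63 -29.85  -5.21] turn deg [-7.0000e-02 -9.0000e-02 -1.1077e+02]
shift cm [-41.63 -29.85  -5.21] turn deg [-0.08  0.07 69.23]
```

>>> move_arm(
  increments=[
    {"dx": -3.47, "dy": -2.49, "dz": -0.43},
    {"dx": -3.47, "dy": -2.49, "dz": -0.43},
    {"dx": -3.47, "dy": -2.49, "dz": -0.43},
    {"dx": -3.47, "dy": -2.49, "dz": -0.43},
    {"dx": -3.47, "dy": -2.49, "dz": -0.43},
    {"dx": -3.47, "dy": -2.49, "dz": -0.43},
    {"dx": -3.47, "dy": -2.49, "dz": -0.43},
    {"dx": -3.47, "dy": -2.49, "dz": -0.43},
    {"dx": -3.47, "dy": -2.49, "dz": -0.43},
    {"dx": -3.47, "dy": -2.49, "dz": -0.43},
  ],
)

```text
$.increments[0]: bad value
```

>>> move_arm(
  increments=[
    {"dx": -3.47, "dy": -2.49, "dz": -0.43},
    {"dx": -3.47, "dy": -2.49, "dz": -0.43},
    {"az": 8.5},
    {"az": 8.5},
    {"az": 8.5},
    {"az": 8.5},
    {"az": 8.5},
    {"az": 8.5},
    {"az": 8.5},
    {"az": 8.5},
  ],
)

```text
$.increments[0]: bad value
```

```bash
python3 - <<'E'
from h import *
st(); tgt(.4965,.2205,.3,95); snap('wrist','w1')
E
```

```text
{'time': 0.1, 'qpos': [-1.2639, 0.3218, -0.0701, 1.4516, 0.0226, 1.3708, -0.0569], 'eef_pos': [0.1875, 0.6219, 0.2473], 'ee_rot': [-0.4582, -3.1079, 0.0027], 'force': [0.007, -0.491, -0.2429], 'finger_gap': 0.0856, 'grasp_force': 0.0}
shift cm [-41.17 -29.52  -5.21] turn deg [-0.08  0.07 68.23]
```

View pics/w1.png

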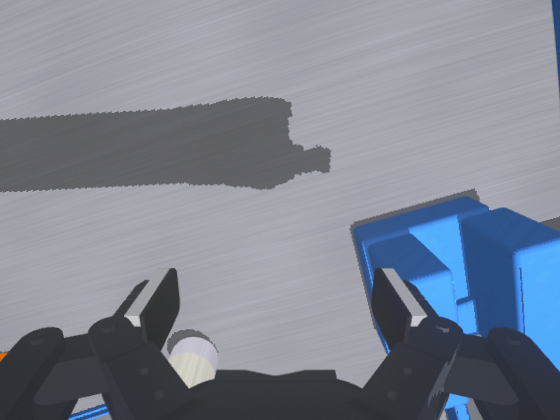

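>>> move_arm(
  increments=[
    {"ax": 0, "ay": 0, "az": 0, "dx": -3.47, "dy": -2.49, "dz": -0.43, "gripper": 0},
  ],
)

```text
time: 0.25
eef_pos: [0.2076, 0.5913, 0.2506]
ee_rot: [-0.443, -3.106, 0.001]
force: [-0.1, 0.2, 0.7]
finger_gap: 0.0856
grasp_force: 0.0
```

>>> move_arm(
  increments=[
    {"ax": 0, "ay": 0, "az": 0, "dx": -3.47, "dy": -2.49, "dz": -0.43, "gripper": 0},
    {"ax": 0, "ay": 0, "az": 0, "dx": -3.47, "dy": -2.49, "dz": -0.43, "gripper": 0},
    {"ax": 0, "ay": 0, "az": 0, "dx": -3.47, "dy": -2.49, "dz": -0.43, "gripper": 0},
    {"ax": 0, "ay": 0, "az": 0, "dx": -3.47, "dy": -2.49, "dz": -0.43, "gripper": 0},
    {"ax": 0, "ay": 0, "az": 0, "dx": -3.47, "dy": -2.49, "dz": -0.43, "gripper": 0},
    {"ax": 0, "ay": 0, "az": 0, "dx": -3.47, "dy": -2.49, "dz": -0.43, "gripper": 0},
    {"ax": 0, "ay": 0, "az": 0, "dx": -3.47, "dy": -2.49, "dz": -0.43, "gripper": 0},
    {"ax": 0, "ay": 0, "az": 0, "dx": -3.47, "dy": -2.49, "dz": -0.43, "gripper": 0},
    {"ax": 0, "ay": 0, "az": 0, "dx": -3.47, "dy": -2.49, "dz": -0.43, "gripper": 0},
    {"ax": 0, "ay": 0, "az": 0, "dx": -3.47, "dy": -2.49, "dz": -0.43, "gripper": 0},
  ],
)

```text
time: 1.25
eef_pos: [0.4747, 0.2483, 0.2957]
ee_rot: [-0.458, -3.108, -0.0]
force: [0.9, 0.5, -0.3]
finger_gap: 0.0857
grasp_force: 0.0
```

>>> move_arm(
  increments=[
    {"ax": 0, "ay": 0, "az": 0, "dx": -3.47, "dy": -2.49, "dz": -0.43, "gripper": 0},
    {"ax": 0, "ay": 0, "az": 8.5, "dx": 0, "dy": 0, "dz": 0, "gripper": 0},
    {"ax": 0, "ay": 0, "az": 8.5, "dx": 0, "dy": 0, "dz": 0, "gripper": 0},
    {"ax": 0, "ay": 0, "az": 8.5, "dx": 0, "dy": 0, "dz": 0, "gripper": 0},
    {"ax": 0, "ay": 0, "az": 8.5, "dx": 0, "dy": 0, "dz": 0, "gripper": 0},
    {"ax": 0, "ay": 0, "az": 8.5, "dx": 0, "dy": 0, "dz": 0, "gripper": 0},
    {"ax": 0, "ay": 0, "az": 8.5, "dx": 0, "dy": 0, "dz": 0, "gripper": 0},
    {"ax": 0, "ay": 0, "az": 8.5, "dx": 0, "dy": 0, "dz": 0, "gripper": 0},
    {"ax": 0, "ay": 0, "az": 8.5, "dx": 0, "dy": 0, "dz": 0, "gripper": 0},
  ],
)

```text
time: 2.15
eef_pos: [0.4999, 0.216, 0.2996]
ee_rot: [-2.125, -2.314, 0.001]
force: [0.2, 0.1, -0.5]
finger_gap: 0.0851
grasp_force: 0.0
```

```bash
python3 - <<'E'
from h import *
st(); tgt(.4965,.2205,.3,95); snap('wrist','w2'); st()
E
```

```text
{'time': 2.15, 'qpos': [-0.7772, 0.0715, 0.3402, 1.6477, -0.0241, 1.427, -0.3492], 'eef_pos': [0.4999, 0.216, 0.2996], 'ee_rot': [-2.1248, -2.3137, 0.0007], 'force': [0.1735, 0.0964, -0.5291], 'finger_gap': 0.0851, 'grasp_force': 0.0}
shift cm [ 0.48 -0.3  -0.04] turn deg [-0.03  0.01 -0.13]
{'time': 2.2, 'qpos': [-0.7774, 0.0716, 0.3405, 1.6477, -0.0241, 1.427, -0.3547], 'eef_pos': [0.4999, 0.216, 0.2996], 'ee_rot': [-2.1312, -2.3079, 0.0009], 'force': [0.4223, -1.255, -0.9072], 'finger_gap': 0.0854, 'grasp_force': 0.0}
```

View pics/w2.png

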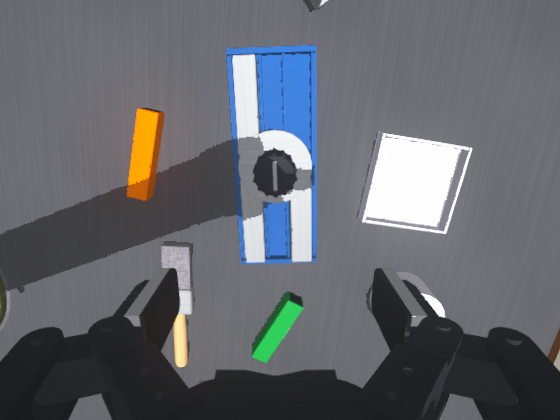

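```bash
python3 - <<'E'
from h import *
W=pz('w2',[(229,49),(316,47),(314,262),(242,263)],.02)
print('rack',fit(W,[(-.135,-.052),(-.135,.052),(.135,.052),(.135,-.052)]))
W=pz('w2',[(383,133),(471,148),(446,233),(362,221)],.022)
print('tray',fit(W,[(-.057,-.057),(-.057,.057),(.057,.057),(.057,-.057)]))
print('knob',pz('w2',[(275,173)],.092))
# knob centre and flange from depth cloud
C=cloud('w2'); m=(abs(C[...,2]-.092)<.006)&(abs(C[...,0]-.497)<.06)&(abs(C[...,1]-.22)<.06)
p=C[m][:,:2]; print('knob cloud',p.mean(0),(p.max(0)+p.min(0))/2,m.sum())
m=(abs(C[...,2]-.042)<.003)&(abs(C[...,0]-.497)<.047)&(abs(C[...,1]-.22)<.047)
p=C[m][:,:2]; (c,r)=cv2.minEnclosingCircle(p.astype(np.float32)); print('flange circ',c,r)
E
```

```text
rack (array([0.50009186, 0.2224236 ]), np.float64(-83.65358525753122), np.float64(0.004440797887468956))
tray (array([0.67654873, 0.21235125]), np.float64(-93.43350036051648), np.float64(0.0015171321325121445))
knob [[0.49926622 0.22582281 0.092     ]]
knob cloud [0.49918837 0.22403879] [0.49948946 0.22336752] 1433
flange circ (0.4993833899497986, 0.22322039306163788) 0.042989686131477356
```

>>> move_arm(
  increments=[
    {"ax": 0, "ay": 0, "az": 0, "dx": 0.73, "dy": -0.03, "dz": 0, "gripper": 0},
    {"ax": 0, "ay": 0, "az": 8.4, "dx": 0, "dy": 0, "dz": 2.0, "gripper": 0},
    {"ax": 0, "ay": 0, "az": 8.4, "dx": 0, "dy": 0, "dz": 2.0, "gripper": 0},
    {"ax": 0, "ay": 0, "az": 8.4, "dx": 0, "dy": 0, "dz": 2.0, "gripper": 0},
    {"ax": 0, "ay": 0, "az": 8.4, "dx": 0, "dy": 0, "dz": 2.0, "gripper": 0},
    {"ax": 0, "ay": 0, "az": 8.4, "dx": 0, "dy": 0, "dz": 2.0, "gripper": 0},
    {"ax": 0, "ay": 0, "az": 8.4, "dx": 0, "dy": 0, "dz": 2.0, "gripper": 0},
    {"ax": 0, "ay": 0, "az": 8.4, "dx": 0, "dy": 0, "dz": 2.0, "gripper": 0},
    {"ax": 0, "ay": 0, "az": 8.4, "dx": 0, "dy": 0, "dz": 2.0, "gripper": 0},
    {"ax": 0, "ay": 0, "az": 8.4, "dx": 0, "dy": 0, "dz": 2.0, "gripper": 0},
  ],
)

```text
time: 3.2
eef_pos: [0.4989, 0.224, 0.119]
ee_rot: [-3.096, -0.533, 0.0]
force: [0.4, 0.1, -0.1]
finger_gap: 0.0858
grasp_force: 0.0
```

>>> move_arm(
  increments=[
    {"ax": 0, "ay": 0, "az": 8.4, "dx": 0, "dy": 0, "dz": 1.5, "gripper": 0},
    {"ax": 0, "ay": 0, "az": 8.4, "dx": 0, "dy": 0, "dz": 1.5, "gripper": 0},
    {"ax": 0, "ay": 0, "az": 8.4, "dx": 0, "dy": 0, "dz": 1.36, "gripper": 0},
    {"ax": 0, "ay": 0, "az": 0, "dx": 0, "dy": 0, "dz": 0, "gripper": 0},
  ],
)

```text
time: 3.6
eef_pos: [0.4975, 0.2233, 0.0743]
ee_rot: [3.136, -0.148, -0.005]
force: [-0.3, -0.0, 0.9]
finger_gap: 0.0854
grasp_force: 0.0
```

```bash
python3 - <<'E'
from h import *
st(); tgt(.499,.2232,.076,-6)
E
```

```text
{'time': 3.6, 'qpos': [-0.8745, 0.2731, 0.4579, 1.9159, -0.1426, 0.9882, -2.0169], 'eef_pos': [0.4975, 0.2233, 0.0743], 'ee_rot': [3.1358, -0.1476, -0.0052], 'force': [-0.349, -0.017, 0.8925], 'finger_gap': 0.0854, 'grasp_force': 0.0}
shift cm [ 0.15 -0.01 -0.17] turn deg [0.15 0.18 0.61]
```

>>> move_arm(
  increments=[
    {"ax": 0, "ay": 0, "az": 0, "dx": 0.15, "dy": 0, "dz": -0.17, "gripper": 0},
    {"ax": 0, "ay": 0, "az": 0, "dx": 0, "dy": 0, "dz": 0, "gripper": 1},
    {"ax": 0, "ay": 0, "az": 0, "dx": 0, "dy": 0, "dz": 0, "gripper": 1},
    {"ax": 0, "ay": 0, "az": 0, "dx": 0, "dy": 0, "dz": 0, "gripper": 1},
    {"ax": 0, "ay": 0, "az": 0, "dx": 0, "dy": 0, "dz": 0, "gripper": 1},
    {"ax": 0, "ay": 0, "az": 0, "dx": 0, "dy": 0, "dz": 0, "gripper": 1},
  ],
)

```text
time: 4.2
eef_pos: [0.5012, 0.2237, 0.0791]
ee_rot: [-3.136, 0.152, -0.002]
force: [-1.0, 0.0, 4.9]
finger_gap: 0.0445
grasp_force: 60.5
```

>>> move_arm(
  increments=[
    {"ax": 0, "ay": 0, "az": -8.5, "dx": 0, "dy": 0, "dz": -0.01, "gripper": 1},
    {"ax": 0, "ay": 0, "az": -8.5, "dx": 0, "dy": 0, "dz": -0.01, "gripper": 1},
  ],
)

```text
time: 4.4
eef_pos: [0.5013, 0.2242, 0.0793]
ee_rot: [-3.123, -0.323, -0.003]
force: [-0.5, 1.4, 3.4]
finger_gap: 0.0444
grasp_force: 60.5
```

>>> move_arm(
  increments=[
    {"ax": 0, "ay": 0, "az": -8.5, "dx": 0, "dy": 0, "dz": -0.01, "gripper": 1},
    {"ax": 0, "ay": 0, "az": -8.5, "dx": 0, "dy": 0, "dz": -0.01, "gripper": 1},
    {"ax": 0, "ay": 0, "az": -8.5, "dx": 0, "dy": 0, "dz": -0.01, "gripper": 1},
    {"ax": 0, "ay": 0, "az": -8.5, "dx": 0, "dy": 0, "dz": -0.01, "gripper": 1},
    {"ax": 0, "ay": 0, "az": -8.5, "dx": 0, "dy": 0, "dz": -0.01, "gripper": 1},
    {"ax": 0, "ay": 0, "az": -8.5, "dx": 0, "dy": 0, "dz": -0.01, "gripper": 1},
    {"ax": 0, "ay": 0, "az": -8.5, "dx": 0, "dy": 0, "dz": -0.01, "gripper": 1},
    {"ax": 0, "ay": 0, "az": -8.5, "dx": 0, "dy": 0, "dz": -0.01, "gripper": 1},
    {"ax": 0, "ay": 0, "az": -8.5, "dx": 0, "dy": 0, "dz": -0.01, "gripper": 1},
    {"ax": 0, "ay": 0, "az": -8.5, "dx": 0, "dy": 0, "dz": -0.01, "gripper": 1},
  ],
)

```text
time: 5.4
eef_pos: [0.4992, 0.2268, 0.0802]
ee_rot: [-2.081, -2.348, -0.004]
force: [-4.9, 5.8, 6.3]
finger_gap: 0.0445
grasp_force: 60.5
```

>>> move_arm(
  increments=[
    {"ax": 0, "ay": 0, "az": -8.5, "dx": 0, "dy": 0, "dz": -0.01, "gripper": 1},
    {"ax": 0, "ay": 0, "az": -8.5, "dx": 0, "dy": 0, "dz": -0.01, "gripper": 1},
    {"ax": 0, "ay": 0, "az": -8.5, "dx": 0, "dy": 0, "dz": -0.01, "gripper": 1},
    {"ax": 0, "ay": 0, "az": -8.5, "dx": 0, "dy": 0, "dz": -0.01, "gripper": 1},
    {"ax": 0, "ay": 0, "az": -8.5, "dx": 0, "dy": 0, "dz": -0.01, "gripper": 1},
    {"ax": 0, "ay": 0, "az": -8.5, "dx": 0, "dy": 0, "dz": -0.01, "gripper": 1},
    {"ax": 0, "ay": 0, "az": -8.5, "dx": 0, "dy": 0, "dz": -0.01, "gripper": 1},
    {"ax": 0, "ay": 0, "az": -8.5, "dx": 0, "dy": 0, "dz": -0.01, "gripper": 1},
    {"ax": 0, "ay": 0, "az": -8.5, "dx": 0, "dy": 0, "dz": -0.01, "gripper": 1},
    {"ax": 0, "ay": 0, "az": -8.5, "dx": 0, "dy": 0, "dz": -0.01, "gripper": 1},
  ],
)

```text
time: 6.4
eef_pos: [0.4967, 0.2251, 0.081]
ee_rot: [0.052, -3.134, -0.002]
force: [-11.8, 1.2, 12.3]
finger_gap: 0.0446
grasp_force: 60.9
```

```bash
python3 - <<'E'
from h import *
st(); tgt(.499,.2232,.079,180)
E
```

```text
{'time': 6.4, 'qpos': [-0.4926, 0.2503, 0.0238, 1.8953, -0.012, 1.0022, 1.1407], 'eef_pos': [0.4967, 0.2251, 0.081], 'ee_rot': [0.0516, -3.1339, -0.0018], 'force': [-11.8176, 1.1898, 12.315], 'finger_gap': 0.0446, 'grasp_force': 60.9021}
shift cm [-0.22 -0.19  0.2 ] turn deg [ 0.07 -0.42  1.89]
```

>>> move_arm(
  increments=[
    {"ax": 0, "ay": 0, "az": -8.5, "dx": 0, "dy": 0, "dz": -0.01, "gripper": 1},
    {"ax": 0, "ay": 0, "az": -8.5, "dx": 0, "dy": 0, "dz": -0.01, "gripper": 1},
    {"ax": 0, "ay": 0, "az": -8.5, "dx": 0, "dy": 0, "dz": -0.01, "gripper": 1},
    {"ax": 0, "ay": 0, "az": -8.5, "dx": 0, "dy": 0, "dz": -0.01, "gripper": 1},
    {"ax": 0, "ay": 0, "az": -8.5, "dx": 0, "dy": 0, "dz": -0.01, "gripper": 1},
    {"ax": 0, "ay": 0, "az": -8.5, "dx": 0, "dy": 0, "dz": -0.01, "gripper": 1},
    {"ax": 0, "ay": 0, "az": -8.5, "dx": 0, "dy": 0, "dz": -0.01, "gripper": 1},
  ],
)

```text
time: 7.1
eef_pos: [0.4972, 0.2228, 0.0816]
ee_rot: [1.598, -2.696, -0.003]
force: [-10.2, -2.1, 14.4]
finger_gap: 0.0443
grasp_force: 61.4
```

>>> move_arm(
  increments=[
    {"ax": 0, "ay": 0, "az": 0, "dx": 0, "dy": 0, "dz": 0, "gripper": 0},
    {"ax": 0, "ay": 0, "az": 0, "dx": 0, "dy": 0, "dz": 0, "gripper": 0},
    {"ax": 0, "ay": 0, "az": 0, "dx": 0, "dy": 0, "dz": 0, "gripper": 0},
    {"ax": 0, "ay": 0, "az": 0, "dx": 0, "dy": 0, "dz": 0, "gripper": 0},
    {"ax": 0, "ay": 0, "az": 0, "dx": 0, "dy": 0, "dz": 0, "gripper": 0},
  ],
)

```text
time: 7.6
eef_pos: [0.5007, 0.2231, 0.0808]
ee_rot: [-1.592, 2.708, -0.0]
force: [0.6, 0.7, -0.3]
finger_gap: 0.0851
grasp_force: 0.0
```

```bash
python3 - <<'E'
from h import *
st(); tgt(.499,.2232,.079,-6)
E
```

```text
{'time': 7.6, 'qpos': [-0.3773, 0.2556, -0.1017, 1.8895, 0.0306, 0.9979, 2.1413], 'eef_pos': [0.5007, 0.2231, 0.0808], 'ee_rot': [-1.592, 2.7083, -0.0001], 'force': [0.6458, 0.714, -0.2969], 'finger_gap': 0.0851, 'grasp_force': 0.0}
shift cm [0.07 0.15 0.18] turn deg [  -0.    -0.  -113.1]
```

>>> move_arm(
  increments=[
    {"ax": 0, "ay": 0, "az": 8.5, "dx": 0, "dy": 0.2, "dz": 0, "gripper": 0},
    {"ax": 0, "ay": 0, "az": 8.5, "dx": 0, "dy": 0, "dz": 0, "gripper": 0},
    {"ax": 0, "ay": 0, "az": 8.5, "dx": 0, "dy": 0, "dz": 0, "gripper": 0},
    {"ax": 0, "ay": 0, "az": 8.5, "dx": 0, "dy": 0, "dz": 0, "gripper": 0},
    {"ax": 0, "ay": 0, "az": 8.5, "dx": 0, "dy": 0, "dz": 0, "gripper": 0},
    {"ax": 0, "ay": 0, "az": 8.5, "dx": 0, "dy": 0, "dz": 0, "gripper": 0},
    {"ax": 0, "ay": 0, "az": 8.5, "dx": 0, "dy": 0, "dz": 0, "gripper": 0},
    {"ax": 0, "ay": 0, "az": 8.5, "dx": 0, "dy": 0, "dz": 0, "gripper": 0},
    {"ax": 0, "ay": 0, "az": 8.5, "dx": 0, "dy": 0, "dz": 0, "gripper": 0},
    {"ax": 0, "ay": 0, "az": 8.5, "dx": 0, "dy": 0, "dz": 0, "gripper": 0},
  ],
)

```text
time: 8.6
eef_pos: [0.4989, 0.2242, 0.0808]
ee_rot: [0.665, 3.07, 0.0]
force: [0.1, -0.4, -0.9]
finger_gap: 0.0855
grasp_force: 0.0
```

>>> move_arm(
  increments=[
    {"ax": 0, "ay": 0, "az": 8.5, "dx": 0, "dy": 0, "dz": 0, "gripper": 0},
    {"ax": 0, "ay": 0, "az": 8.5, "dx": 0, "dy": 0, "dz": 0, "gripper": 0},
    {"ax": 0, "ay": 0, "az": 8.5, "dx": 0, "dy": 0, "dz": 0, "gripper": 0},
    {"ax": 0, "ay": 0, "az": 8.5, "dx": 0, "dy": 0, "dz": 0, "gripper": 0},
    {"ax": 0, "ay": 0, "az": 8.5, "dx": 0, "dy": 0, "dz": 0, "gripper": 0},
    {"ax": 0, "ay": 0, "az": 8.5, "dx": 0, "dy": 0, "dz": 0, "gripper": 0},
    {"ax": 0, "ay": 0, "az": 8.5, "dx": 0, "dy": 0, "dz": 0, "gripper": 0},
    {"ax": 0, "ay": 0, "az": 8.5, "dx": 0, "dy": 0, "dz": 0, "gripper": 0},
    {"ax": 0, "ay": 0, "az": 8.5, "dx": 0, "dy": 0, "dz": 0, "gripper": 0},
    {"ax": 0, "ay": 0, "az": 8.5, "dx": 0, "dy": 0, "dz": 0, "gripper": 0},
  ],
)

```text
time: 9.6
eef_pos: [0.4989, 0.2242, 0.0809]
ee_rot: [2.564, 1.815, 0.0]
force: [0.5, 0.8, -0.2]
finger_gap: 0.0853
grasp_force: 0.0
```

>>> move_arm(
  increments=[
    {"ax": 0, "ay": 0, "az": 8.5, "dx": 0, "dy": 0, "dz": 0, "gripper": 0},
    {"ax": 0, "ay": 0, "az": 8.5, "dx": 0, "dy": 0, "dz": 0, "gripper": 0},
    {"ax": 0, "ay": 0, "az": 8.5, "dx": 0, "dy": 0, "dz": 0, "gripper": 0},
    {"ax": 0, "ay": 0, "az": 8.5, "dx": 0, "dy": 0, "dz": 0, "gripper": 0},
    {"ax": 0, "ay": 0, "az": 8.5, "dx": 0, "dy": 0, "dz": 0, "gripper": 0},
    {"ax": 0, "ay": 0, "az": 8.5, "dx": 0, "dy": 0, "dz": 0, "gripper": 0},
    {"ax": 0, "ay": 0, "az": 8.5, "dx": 0, "dy": 0, "dz": 0, "gripper": 0},
    {"ax": 0, "ay": 0, "az": 8.5, "dx": 0, "dy": 0, "dz": 0, "gripper": 0},
    {"ax": 0, "ay": 0, "az": 8.5, "dx": 0, "dy": 0, "dz": 0, "gripper": 0},
    {"ax": 0, "ay": 0, "az": 0, "dx": 0, "dy": 0, "dz": 0, "gripper": 0},
  ],
)

```text
time: 10.6
eef_pos: [0.4989, 0.2243, 0.0809]
ee_rot: [3.138, -0.153, 0.0]
force: [-0.4, -0.4, -0.3]
finger_gap: 0.0856
grasp_force: 0.0
```

```bash
python3 - <<'E'
from h import *
st(); tgt(.499,.2242,.08,-6)
E
```

```text
{'time': 10.6, 'qpos': [-0.8661, 0.2637, 0.4471, 1.91, -0.1343, 0.9969, -2.0278], 'eef_pos': [0.4989, 0.2243, 0.0809], 'ee_rot': [3.1377, -0.1533, 0.0003], 'force': [-0.3564, -0.3847, -0.273], 'finger_gap': 0.0856, 'grasp_force': 0.0}
shift cm [0.01 0.01 0.09] turn deg [ 0.01 -0.01  0.41]
```

>>> move_arm(
  increments=[
    {"ax": 0, "ay": 0, "az": 0, "dx": 0, "dy": 0, "dz": 0, "gripper": 1},
    {"ax": 0, "ay": 0, "az": 0, "dx": 0, "dy": 0, "dz": 0, "gripper": 1},
    {"ax": 0, "ay": 0, "az": 0, "dx": 0, "dy": 0, "dz": 0, "gripper": 1},
    {"ax": 0, "ay": 0, "az": 0, "dx": 0, "dy": 0, "dz": 0, "gripper": 1},
    {"ax": 0, "ay": 0, "az": 0, "dx": 0, "dy": 0, "dz": 0, "gripper": 1},
    {"ax": 0, "ay": 0, "az": -8.5, "dx": 0, "dy": 0, "dz": -0.01, "gripper": 1},
    {"ax": 0, "ay": 0, "az": -8.5, "dx": 0, "dy": 0, "dz": -0.01, "gripper": 1},
    {"ax": 0, "ay": 0, "az": -8.5, "dx": 0, "dy": 0, "dz": -0.01, "gripper": 1},
    {"ax": 0, "ay": 0, "az": -8.5, "dx": 0, "dy": 0, "dz": -0.01, "gripper": 1},
  ],
)

```text
time: 11.5
eef_pos: [0.4989, 0.2246, 0.0817]
ee_rot: [-3.042, -0.781, -0.001]
force: [-0.8, 0.5, 2.3]
finger_gap: 0.0447
grasp_force: 60.7
```

>>> move_arm(
  increments=[
    {"ax": 0, "ay": 0, "az": -8.5, "dx": 0, "dy": 0, "dz": -0.01, "gripper": 1},
    {"ax": 0, "ay": 0, "az": -8.5, "dx": 0, "dy": 0, "dz": -0.01, "gripper": 1},
    {"ax": 0, "ay": 0, "az": -8.5, "dx": 0, "dy": 0, "dz": -0.01, "gripper": 1},
    {"ax": 0, "ay": 0, "az": -8.5, "dx": 0, "dy": 0, "dz": -0.01, "gripper": 1},
    {"ax": 0, "ay": 0, "az": -8.5, "dx": 0, "dy": 0, "dz": -0.01, "gripper": 1},
    {"ax": 0, "ay": 0, "az": -8.5, "dx": 0, "dy": 0, "dz": -0.01, "gripper": 1},
    {"ax": 0, "ay": 0, "az": -8.5, "dx": 0, "dy": 0, "dz": -0.01, "gripper": 1},
    {"ax": 0, "ay": 0, "az": -8.5, "dx": 0, "dy": 0, "dz": -0.01, "gripper": 1},
    {"ax": 0, "ay": 0, "az": -8.5, "dx": 0, "dy": 0, "dz": -0.01, "gripper": 1},
    {"ax": 0, "ay": 0, "az": -8.5, "dx": 0, "dy": 0, "dz": -0.01, "gripper": 1},
  ],
)

```text
time: 12.5
eef_pos: [0.4984, 0.2248, 0.0826]
ee_rot: [-1.715, -2.631, -0.001]
force: [-1.5, 0.8, 4.2]
finger_gap: 0.0444
grasp_force: 60.7
```

>>> move_arm(
  increments=[
    {"ax": 0, "ay": 0, "az": -8.5, "dx": 0, "dy": 0, "dz": -0.01, "gripper": 1},
    {"ax": 0, "ay": 0, "az": -8.5, "dx": 0, "dy": 0, "dz": -0.01, "gripper": 1},
    {"ax": 0, "ay": 0, "az": -8.5, "dx": 0, "dy": 0, "dz": -0.01, "gripper": 1},
    {"ax": 0, "ay": 0, "az": -8.5, "dx": 0, "dy": 0, "dz": -0.01, "gripper": 1},
    {"ax": 0, "ay": 0, "az": -8.5, "dx": 0, "dy": 0, "dz": -0.01, "gripper": 1},
    {"ax": 0, "ay": 0, "az": -8.5, "dx": 0, "dy": 0, "dz": -0.01, "gripper": 1},
    {"ax": 0, "ay": 0, "az": -8.5, "dx": 0, "dy": 0, "dz": -0.01, "gripper": 1},
    {"ax": 0, "ay": 0, "az": -8.5, "dx": 0, "dy": 0, "dz": -0.01, "gripper": 1},
    {"ax": 0, "ay": 0, "az": -8.5, "dx": 0, "dy": 0, "dz": -0.01, "gripper": 1},
    {"ax": 0, "ay": 0, "az": -8.5, "dx": 0, "dy": 0, "dz": -0.01, "gripper": 1},
  ],
)

```text
time: 13.5
eef_pos: [0.4983, 0.2243, 0.0835]
ee_rot: [0.512, -3.098, -0.001]
force: [-3.0, -0.8, 3.5]
finger_gap: 0.0444
grasp_force: 60.7
```

>>> move_arm(
  increments=[
    {"ax": 0, "ay": 0, "az": -8.5, "dx": 0, "dy": 0, "dz": -0.01, "gripper": 1},
    {"ax": 0, "ay": 0, "az": -8.5, "dx": 0, "dy": 0, "dz": -0.01, "gripper": 1},
    {"ax": 0, "ay": 0, "az": -8.5, "dx": 0, "dy": 0, "dz": -0.01, "gripper": 1},
    {"ax": 0, "ay": 0, "az": -8.5, "dx": 0, "dy": 0, "dz": -0.01, "gripper": 1},
    {"ax": 0, "ay": 0, "az": -8.5, "dx": 0, "dy": 0, "dz": -0.01, "gripper": 1},
    {"ax": 0, "ay": 0, "az": 0, "dx": 0, "dy": 0, "dz": 0, "gripper": 1},
  ],
)

```text
time: 14.1
eef_pos: [0.4985, 0.2241, 0.084]
ee_rot: [1.593, -2.707, -0.001]
force: [-2.2, 0.0, 3.6]
finger_gap: 0.0449
grasp_force: 60.8
```

>>> move_arm(
  increments=[
    {"ax": 0, "ay": 0, "az": 0, "dx": 0, "dy": 0, "dz": 0, "gripper": 0},
    {"ax": 0, "ay": 0, "az": 0, "dx": 0, "dy": 0, "dz": 0, "gripper": 0},
    {"ax": 0, "ay": 0, "az": 0, "dx": 0, "dy": 0, "dz": 0, "gripper": 0},
    {"ax": 0, "ay": 0, "az": 0, "dx": 0, "dy": 0, "dz": 0, "gripper": 0},
    {"ax": 0, "ay": 0, "az": 0, "dx": 0, "dy": 0, "dz": 0, "gripper": 0},
  ],
)

```text
time: 14.6
eef_pos: [0.4989, 0.2241, 0.0837]
ee_rot: [-1.592, 2.708, -0.0]
force: [-0.6, -0.5, 0.3]
finger_gap: 0.0856
grasp_force: 0.0
```

```bash
python3 - <<'E'
from h import *
st(); tgt(.499,.2242,.083,-6)
E
```

```text
{'time': 14.6, 'qpos': [-0.3807, 0.2496, -0.1012, 1.8902, 0.0297, 1.0031, 2.1389], 'eef_pos': [0.4989, 0.2241, 0.0837], 'ee_rot': [-1.592, 2.7083, -0.0001], 'force': [-0.6282, -0.4725, 0.2963], 'finger_gap': 0.0856, 'grasp_force': 0.0}
shift cm [-0.01 -0.01  0.07] turn deg [-1.000e-02 -0.000e+00 -1.131e+02]
```

>>> move_arm(
  increments=[
    {"ax": 0, "ay": 0, "az": 8.5, "dx": 0, "dy": 0, "dz": 0, "gripper": 0},
    {"ax": 0, "ay": 0, "az": 8.5, "dx": 0, "dy": 0, "dz": 0, "gripper": 0},
    {"ax": 0, "ay": 0, "az": 8.5, "dx": 0, "dy": 0, "dz": 0, "gripper": 0},
    {"ax": 0, "ay": 0, "az": 8.5, "dx": 0, "dy": 0, "dz": 0, "gripper": 0},
    {"ax": 0, "ay": 0, "az": 8.5, "dx": 0, "dy": 0, "dz": 0, "gripper": 0},
    {"ax": 0, "ay": 0, "az": 8.5, "dx": 0, "dy": 0, "dz": 0, "gripper": 0},
    {"ax": 0, "ay": 0, "az": 8.5, "dx": 0, "dy": 0, "dz": 0, "gripper": 0},
    {"ax": 0, "ay": 0, "az": 8.5, "dx": 0, "dy": 0, "dz": 0, "gripper": 0},
    {"ax": 0, "ay": 0, "az": 8.5, "dx": 0, "dy": 0, "dz": 0, "gripper": 0},
    {"ax": 0, "ay": 0, "az": 8.5, "dx": 0, "dy": 0, "dz": 0, "gripper": 0},
  ],
)

```text
time: 15.6
eef_pos: [0.4989, 0.2242, 0.0838]
ee_rot: [0.665, 3.07, 0.0]
force: [-0.1, 0.2, -0.2]
finger_gap: 0.0854
grasp_force: 0.0
```

>>> move_arm(
  increments=[
    {"ax": 0, "ay": 0, "az": 8.5, "dx": 0, "dy": 0, "dz": 0, "gripper": 0},
    {"ax": 0, "ay": 0, "az": 8.5, "dx": 0, "dy": 0, "dz": 0, "gripper": 0},
    {"ax": 0, "ay": 0, "az": 8.5, "dx": 0, "dy": 0, "dz": 0, "gripper": 0},
    {"ax": 0, "ay": 0, "az": 8.5, "dx": 0, "dy": 0, "dz": 0, "gripper": 0},
    {"ax": 0, "ay": 0, "az": 8.5, "dx": 0, "dy": 0, "dz": 0, "gripper": 0},
    {"ax": 0, "ay": 0, "az": 8.5, "dx": 0, "dy": 0, "dz": 0, "gripper": 0},
    {"ax": 0, "ay": 0, "az": 8.5, "dx": 0, "dy": 0, "dz": 0, "gripper": 0},
    {"ax": 0, "ay": 0, "az": 8.5, "dx": 0, "dy": 0, "dz": 0, "gripper": 0},
    {"ax": 0, "ay": 0, "az": 8.5, "dx": 0, "dy": 0, "dz": 0, "gripper": 0},
    {"ax": 0, "ay": 0, "az": 8.5, "dx": 0, "dy": 0, "dz": 0, "gripper": 0},
  ],
)

```text
time: 16.6
eef_pos: [0.4989, 0.2242, 0.0838]
ee_rot: [2.565, 1.814, 0.0]
force: [-0.2, -0.4, 0.1]
finger_gap: 0.0853
grasp_force: 0.0
```

>>> move_arm(
  increments=[
    {"ax": 0, "ay": 0, "az": 8.5, "dx": 0, "dy": 0, "dz": 0, "gripper": 0},
    {"ax": 0, "ay": 0, "az": 8.5, "dx": 0, "dy": 0, "dz": 0, "gripper": 0},
    {"ax": 0, "ay": 0, "az": 8.5, "dx": 0, "dy": 0, "dz": 0, "gripper": 0},
    {"ax": 0, "ay": 0, "az": 8.5, "dx": 0, "dy": 0, "dz": 0, "gripper": 0},
    {"ax": 0, "ay": 0, "az": 8.5, "dx": 0, "dy": 0, "dz": 0, "gripper": 0},
    {"ax": 0, "ay": 0, "az": 8.5, "dx": 0, "dy": 0, "dz": 0, "gripper": 0},
    {"ax": 0, "ay": 0, "az": 8.5, "dx": 0, "dy": 0, "dz": 0, "gripper": 0},
    {"ax": 0, "ay": 0, "az": 8.5, "dx": 0, "dy": 0, "dz": 0, "gripper": 0},
    {"ax": 0, "ay": 0, "az": 0, "dx": 0, "dy": 0, "dz": 0, "gripper": 0},
  ],
)

```text
time: 17.5
eef_pos: [0.4989, 0.2243, 0.0838]
ee_rot: [3.141, 0.08, 0.0]
force: [0.2, 0.2, -0.5]
finger_gap: 0.0854
grasp_force: 0.0
```

>>> move_arm(
  increments=[
    {"ax": 0, "ay": 0, "az": 0, "dx": 0, "dy": 0, "dz": 0, "gripper": 1},
    {"ax": 0, "ay": 0, "az": 0, "dx": 0, "dy": 0, "dz": 0, "gripper": 1},
    {"ax": 0, "ay": 0, "az": 0, "dx": 0, "dy": 0, "dz": 0, "gripper": 1},
    {"ax": 0, "ay": 0, "az": 0, "dx": 0, "dy": 0, "dz": 0, "gripper": 1},
    {"ax": 0, "ay": 0, "az": 0, "dx": 0, "dy": 0, "dz": 0, "gripper": 1},
    {"ax": 0, "ay": 0, "az": -8.5, "dx": 0, "dy": 0, "dz": -0.01, "gripper": 1},
    {"ax": 0, "ay": 0, "az": -8.5, "dx": 0, "dy": 0, "dz": -0.01, "gripper": 1},
    {"ax": 0, "ay": 0, "az": -8.5, "dx": 0, "dy": 0, "dz": -0.01, "gripper": 1},
  ],
)

```text
time: 18.3
eef_pos: [0.4988, 0.2247, 0.0845]
ee_rot: [-3.042, -0.781, -0.001]
force: [-1.2, 0.8, 3.6]
finger_gap: 0.0445
grasp_force: 60.7
```

>>> move_arm(
  increments=[
    {"ax": 0, "ay": 0, "az": -8.5, "dx": 0, "dy": 0, "dz": -0.01, "gripper": 1},
    {"ax": 0, "ay": 0, "az": -8.5, "dx": 0, "dy": 0, "dz": -0.01, "gripper": 1},
    {"ax": 0, "ay": 0, "az": -8.5, "dx": 0, "dy": 0, "dz": -0.01, "gripper": 1},
    {"ax": 0, "ay": 0, "az": -8.5, "dx": 0, "dy": 0, "dz": -0.01, "gripper": 1},
    {"ax": 0, "ay": 0, "az": -8.5, "dx": 0, "dy": 0, "dz": -0.01, "gripper": 1},
    {"ax": 0, "ay": 0, "az": -8.5, "dx": 0, "dy": 0, "dz": -0.01, "gripper": 1},
    {"ax": 0, "ay": 0, "az": -8.5, "dx": 0, "dy": 0, "dz": -0.01, "gripper": 1},
    {"ax": 0, "ay": 0, "az": -8.5, "dx": 0, "dy": 0, "dz": -0.01, "gripper": 1},
    {"ax": 0, "ay": 0, "az": -8.5, "dx": 0, "dy": 0, "dz": -0.01, "gripper": 1},
    {"ax": 0, "ay": 0, "az": -8.5, "dx": 0, "dy": 0, "dz": -0.01, "gripper": 1},
  ],
)

```text
time: 19.3
eef_pos: [0.4984, 0.2246, 0.0855]
ee_rot: [-1.715, -2.631, -0.0]
force: [-3.2, 1.2, 3.4]
finger_gap: 0.0444
grasp_force: 60.7
```

>>> move_arm(
  increments=[
    {"ax": 0, "ay": 0, "az": -8.5, "dx": 0, "dy": 0, "dz": -0.01, "gripper": 1},
    {"ax": 0, "ay": 0, "az": -8.5, "dx": 0, "dy": 0, "dz": -0.01, "gripper": 1},
    {"ax": 0, "ay": 0, "az": -8.5, "dx": 0, "dy": 0, "dz": -0.01, "gripper": 1},
    {"ax": 0, "ay": 0, "az": -8.5, "dx": 0, "dy": 0, "dz": -0.01, "gripper": 1},
    {"ax": 0, "ay": 0, "az": -8.5, "dx": 0, "dy": 0, "dz": -0.01, "gripper": 1},
    {"ax": 0, "ay": 0, "az": -8.5, "dx": 0, "dy": 0, "dz": -0.01, "gripper": 1},
    {"ax": 0, "ay": 0, "az": -8.5, "dx": 0, "dy": 0, "dz": -0.01, "gripper": 1},
    {"ax": 0, "ay": 0, "az": -8.5, "dx": 0, "dy": 0, "dz": -0.01, "gripper": 1},
    {"ax": 0, "ay": 0, "az": -8.5, "dx": 0, "dy": 0, "dz": -0.01, "gripper": 1},
    {"ax": 0, "ay": 0, "az": -8.5, "dx": 0, "dy": 0, "dz": -0.01, "gripper": 1},
  ],
)

```text
time: 20.3
eef_pos: [0.4984, 0.2242, 0.0864]
ee_rot: [0.512, -3.099, -0.001]
force: [-2.6, -0.7, 4.0]
finger_gap: 0.0444
grasp_force: 60.7
```

>>> move_arm(
  increments=[
    {"ax": 0, "ay": 0, "az": -8.5, "dx": 0, "dy": 0, "dz": -0.01, "gripper": 1},
    {"ax": 0, "ay": 0, "az": -8.5, "dx": 0, "dy": 0, "dz": -0.01, "gripper": 1},
    {"ax": 0, "ay": 0, "az": -8.5, "dx": 0, "dy": 0, "dz": -0.01, "gripper": 1},
    {"ax": 0, "ay": 0, "az": -8.5, "dx": 0, "dy": 0, "dz": -0.01, "gripper": 1},
    {"ax": 0, "ay": 0, "az": 0, "dx": 0, "dy": 0, "dz": 0, "gripper": 1},
  ],
)

```text
time: 20.8
eef_pos: [0.4986, 0.2241, 0.0868]
ee_rot: [1.388, -2.818, -0.001]
force: [-2.0, -0.3, 4.1]
finger_gap: 0.0445
grasp_force: 60.7
```

```bash
python3 - <<'E'
from h import *
st(); print(read_state()['ft_torque'])
E
```

```text
{'time': 20.8, 'qpos': [-0.397, 0.245, -0.0827, 1.8887, 0.0233, 1.0093, 1.9966], 'eef_pos': [0.4986, 0.2241, 0.0868], 'ee_rot': [1.3882, -2.8177, -0.0005], 'force': [-2.0445, -0.2701, 4.1297], 'finger_gap': 0.0445, 'grasp_force': 60.7187}
[0.04461096 0.63414157 0.04987006]
```

>>> move_arm(
  increments=[
    {"ax": 0, "ay": 0, "az": 0, "dx": 0, "dy": 0, "dz": -0.2, "gripper": 1},
    {"ax": 0, "ay": 0, "az": 0, "dx": 0, "dy": 0, "dz": -0.3, "gripper": 1},
  ],
)

```text
time: 21.0
eef_pos: [0.4984, 0.2238, 0.0905]
ee_rot: [1.384, -2.819, 0.0]
force: [0.3, 0.9, -4.3]
finger_gap: 0.0447
grasp_force: 61.7
```

>>> move_arm(
  increments=[
    {"ax": 0, "ay": 0, "az": 0, "dx": 0, "dy": 0, "dz": -1, "gripper": 1},
    {"ax": 0, "ay": 0, "az": 0, "dx": 0, "dy": 0, "dz": -2, "gripper": 1},
    {"ax": 0, "ay": 0, "az": 0, "dx": 0, "dy": 0, "dz": -3, "gripper": 1},
    {"ax": 0, "ay": 0, "az": 0, "dx": 0, "dy": 0, "dz": -3, "gripper": 1},
    {"ax": 0, "ay": 0, "az": 0, "dx": 0, "dy": 0, "dz": -2, "gripper": 1},
    {"ax": 0, "ay": 0, "az": 0, "dx": -2, "dy": -3, "dz": -1, "gripper": 1},
    {"ax": 0, "ay": 0, "az": 0, "dx": -2, "dy": -3, "dz": 0, "gripper": 1},
  ],
)

```text
time: 21.7
eef_pos: [0.5722, 0.2199, 0.215]
ee_rot: [-1.386, 2.814, -0.001]
force: [0.8, 0.1, -2.9]
finger_gap: 0.0445
grasp_force: 62.2
```

```bash
python3 - <<'E'
from h import *
st(); im,_=snap('top','t1'); 
a=cv2.resize(im[155:285,145:265],None,fx=4.5,fy=4.5,interpolation=cv2.INTER_CUBIC);cv2.imwrite('pics/t1c.png',a)
E
```

```text
{'time': 21.7, 'qpos': [-0.3664, 0.2574, -0.0525, 1.598, 0.0144, 1.282, 2.0651], 'eef_pos': [0.5722, 0.2199, 0.215], 'ee_rot': [-1.3864, 2.8141, -0.001], 'force': [0.79, 0.1453, -2.9381], 'finger_gap': 0.0445, 'grasp_force': 62.2475}
```

View pics/t1c.png

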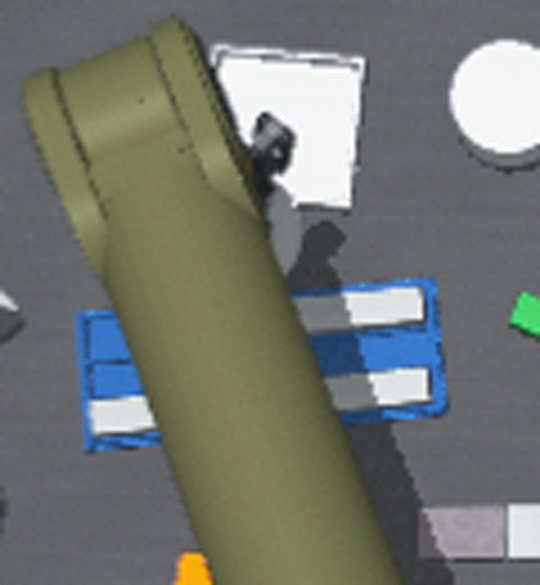

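```bash
python3 - <<'E'
from h import *
tgt(.676,.212,.215,233)
E
```

```text
shift cm [-5.6  -8.03 -0.13] turn deg [-0.4   0.28 -0.82]
```

>>> move_arm(
  increments=[
    {"ax": 0, "ay": 0, "az": 0, "dx": -1.86, "dy": -2.68, "dz": 0, "gripper": 1},
    {"ax": 0, "ay": 0, "az": 0, "dx": -1.86, "dy": -2.68, "dz": 0, "gripper": 1},
    {"ax": 0, "ay": 0, "az": 0, "dx": -1.86, "dy": -2.68, "dz": 2, "gripper": 1},
    {"ax": 0, "ay": 0, "az": 0, "dx": 0, "dy": 0, "dz": 2.5, "gripper": 1},
    {"ax": 0, "ay": 0, "az": 0, "dx": 0, "dy": 0, "dz": 2.5, "gripper": 1},
    {"ax": 0, "ay": 0, "az": 0, "dx": 0, "dy": 0, "dz": 2.5, "gripper": 1},
    {"ax": 0, "ay": 0, "az": 0, "dx": 0, "dy": 0, "dz": 0, "gripper": 1},
  ],
)

```text
time: 22.45
eef_pos: [0.6652, 0.213, 0.1114]
ee_rot: [1.382, -2.81, -0.001]
force: [-1.6, -0.4, -3.5]
finger_gap: 0.0443
grasp_force: 62.9
```

```bash
python3 - <<'E'
from h import *
st();tgt(.676,.212,.048,232.5)
C=None
snap('top','t2'); C=cloud('t2')
im=cv2.imread('pics/t2.png'); cv2.imwrite('pics/t2c.png',cv2.resize(im[155:285,145:265],None,fx=4.5,fy=4.5,interpolation=cv2.INTER_CUBIC))
E
```

```text
{'time': 22.45, 'qpos': [-0.3286, 0.5145, -0.0267, 1.4618, 0.0146, 1.1756, 2.1272], 'eef_pos': [0.6652, 0.213, 0.1114], 'ee_rot': [1.3819, -2.8101, -0.0012], 'force': [-1.6431, -0.3501, -3.4682], 'finger_gap': 0.0443, 'grasp_force': 62.8732}
shift cm [-0.64 -0.95  6.33] turn deg [ 0.29 -0.5  -0.13]
```

>>> move_arm(
  increments=[
    {"ax": 0, "ay": 0, "az": 0, "dx": -0.64, "dy": -0.95, "dz": 0, "gripper": 1},
    {"ax": 0, "ay": 0, "az": 0, "dx": 0, "dy": 0, "dz": 2, "gripper": 1},
    {"ax": 0, "ay": 0, "az": 0, "dx": 0, "dy": 0, "dz": 2, "gripper": 1},
    {"ax": 0, "ay": 0, "az": 0, "dx": 0, "dy": 0, "dz": 1, "gripper": 1},
    {"ax": 0, "ay": 0, "az": 0, "dx": 0, "dy": 0, "dz": 0.5, "gripper": 1},
    {"ax": 0, "ay": 0, "az": 0, "dx": 0, "dy": 0, "dz": 0, "gripper": 1},
    {"ax": 0, "ay": 0, "az": 0, "dx": 0, "dy": 0, "dz": 0, "gripper": 1},
  ],
)

```text
time: 23.2
eef_pos: [0.6808, 0.2141, 0.063]
ee_rot: [-1.387, 2.817, -0.0]
force: [-0.1, 0.1, -3.4]
finger_gap: 0.0443
grasp_force: 62.9
```

```bash
python3 - <<'E'
from h import *
st();tgt(.676,.212,.047,232.5)
E
```

```text
{'time': 23.2, 'qpos': [-0.3237, 0.5803, -0.0254, 1.4657, 0.0157, 1.0937, 2.1337], 'eef_pos': [0.6808, 0.2141, 0.063], 'ee_rot': [-1.3867, 2.8167, -0.0004], 'force': [-0.103, 0.1198, -3.399], 'finger_gap': 0.0443, 'grasp_force': 62.9013}
shift cm [0.46 0.25 1.6 ] turn deg [-0.06  0.1  -0.08]
```

View pics/t2c.png

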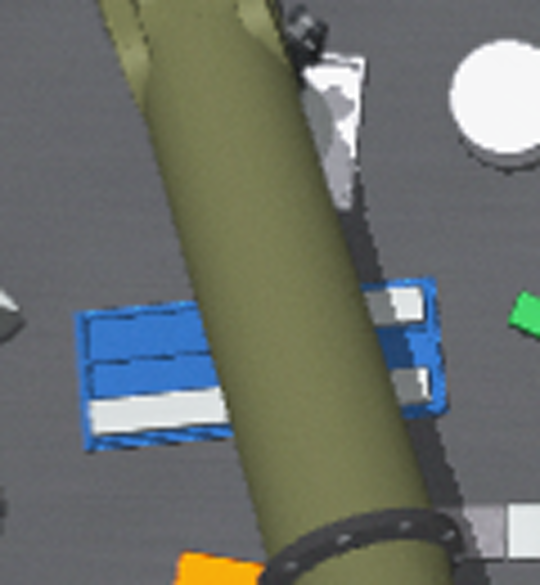

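>>> move_arm(
  increments=[
    {"ax": 0, "ay": 0, "az": 0, "dx": 0.46, "dy": 0.25, "dz": 0.6, "gripper": 1},
    {"ax": 0, "ay": 0, "az": 0, "dx": 0, "dy": 0, "dz": 0.5, "gripper": 1},
    {"ax": 0, "ay": 0, "az": 0, "dx": 0, "dy": 0, "dz": 0.2, "gripper": 1},
    {"ax": 0, "ay": 0, "az": 0, "dx": 0, "dy": 0, "dz": 0.2, "gripper": 1},
    {"ax": 0, "ay": 0, "az": 0, "dx": 0, "dy": 0, "dz": 0.1, "gripper": 1},
    {"ax": 0, "ay": 0, "az": 0, "dx": 0, "dy": 0, "dz": 0, "gripper": 1},
  ],
)

```text
time: 23.8
eef_pos: [0.6751, 0.2116, 0.0472]
ee_rot: [1.388, -2.818, -0.0]
force: [-4.4, -0.8, 5.6]
finger_gap: 0.0447
grasp_force: 63.8
```

>>> move_arm(
  increments=[
    {"ax": 0, "ay": 0, "az": 0, "dx": 0, "dy": 0, "dz": 0, "gripper": 0},
    {"ax": 0, "ay": 0, "az": 0, "dx": 0, "dy": 0, "dz": 0, "gripper": 0},
    {"ax": 0, "ay": 0, "az": 0, "dx": 0, "dy": 0, "dz": 0, "gripper": 0},
    {"ax": 0, "ay": 0, "az": 0, "dx": 0, "dy": 0, "dz": 0, "gripper": 0},
    {"ax": 0, "ay": 0, "az": 0, "dx": 0, "dy": 0, "dz": 0, "gripper": 0},
    {"ax": 0, "ay": 0, "az": 0, "dx": 0, "dy": 0, "dz": -1.5, "gripper": 0},
    {"ax": 0, "ay": 0, "az": 0, "dx": 0, "dy": 0, "dz": -2.5, "gripper": 0},
    {"ax": 0, "ay": 0, "az": 0, "dx": 0, "dy": 0, "dz": -2.5, "gripper": 0},
    {"ax": 0, "ay": 0, "az": 8.5, "dx": 0, "dy": 0, "dz": -2.5, "gripper": 0},
    {"ax": 0, "ay": 0, "az": 8.5, "dx": 0, "dy": 0, "dz": -2.5, "gripper": 0},
  ],
)

```text
time: 24.8
eef_pos: [0.6754, 0.2116, 0.163]
ee_rot: [-0.946, 2.994, 0.001]
force: [-0.3, 1.0, -0.5]
finger_gap: 0.0855
grasp_force: 0.0
```

>>> move_arm(
  increments=[
    {"ax": 0, "ay": 0, "az": 8.5, "dx": 0, "dy": 0, "dz": -2.5, "gripper": 0},
    {"ax": 0, "ay": 0, "az": 8.5, "dx": 0, "dy": 0, "dz": -2.5, "gripper": 0},
    {"ax": 0, "ay": 0, "az": 8.5, "dx": 0, "dy": 0, "dz": -2.5, "gripper": 0},
    {"ax": 0, "ay": 0, "az": 8.5, "dx": 0, "dy": 0, "dz": 0, "gripper": 0},
    {"ax": 0, "ay": 0, "az": 8.5, "dx": 0, "dy": 0, "dz": 0, "gripper": 0},
    {"ax": 0, "ay": 0, "az": 8.5, "dx": 0, "dy": 0, "dz": 0, "gripper": 0},
    {"ax": 0, "ay": 0, "az": 8.5, "dx": 0, "dy": 0, "dz": 0, "gripper": 0},
    {"ax": 0, "ay": 0, "az": 8.5, "dx": 0, "dy": 0, "dz": 0, "gripper": 0},
    {"ax": 0, "ay": 0, "az": 8.5, "dx": 0, "dy": 0, "dz": 0, "gripper": 0},
    {"ax": 0, "ay": 0, "az": 8.5, "dx": 0, "dy": 0, "dz": 0, "gripper": 0},
  ],
)

```text
time: 25.8
eef_pos: [0.6753, 0.2118, 0.237]
ee_rot: [1.325, 2.848, 0.002]
force: [-0.1, 0.3, 0.4]
finger_gap: 0.0854
grasp_force: 0.0
```

```bash
python3 - <<'E'
from h import *
st();tgt(.5,.15,.25,96.5); tgt(.5,-.25,.33,96.8)
E
```

```text
{'time': 25.8, 'qpos': [-0.5359, 0.4534, 0.279, 1.3131, -0.1234, 1.3903, 0.4378], 'eef_pos': [0.6753, 0.2118, 0.237], 'ee_rot': [1.3252, 2.8476, 0.0021], 'force': [-0.12, 0.2804, 0.3593], 'finger_gap': 0.0854, 'grasp_force': 0.0}
shift cm [  6.56 -17.39  -1.33] turn deg [ 8.000e-02 -2.000e-02  3.359e+01]
shift cm [-24.05 -43.13  -9.36] turn deg [ 8.000e-02 -2.000e-02  3.329e+01]
```

>>> move_arm(
  increments=[
    {"ax": 0, "ay": 0, "az": 8.4, "dx": 0, "dy": 0, "dz": 0, "gripper": 0},
    {"ax": 0, "ay": 0, "az": 8.4, "dx": 0, "dy": 0, "dz": 0, "gripper": 0},
    {"ax": 0, "ay": 0, "az": 8.4, "dx": 0, "dy": 0, "dz": 0, "gripper": 0},
    {"ax": 0, "ay": 0, "az": 8.4, "dx": 0, "dy": 0, "dz": 0, "gripper": 0},
    {"ax": 0, "ay": 0, "az": 0, "dx": -0.6, "dy": -3.6, "dz": 0, "gripper": 0},
    {"ax": 0, "ay": 0, "az": 0, "dx": -0.6, "dy": -3.6, "dz": 0, "gripper": 0},
    {"ax": 0, "ay": 0, "az": 0, "dx": -0.6, "dy": -3.6, "dz": 0, "gripper": 0},
    {"ax": 0, "ay": 0, "az": 0, "dx": -0.6, "dy": -3.6, "dz": 0, "gripper": 0},
    {"ax": 0, "ay": 0, "az": 0, "dx": -0.6, "dy": -3.6, "dz": 0, "gripper": 0},
    {"ax": 0, "ay": 0, "az": 0, "dx": 0, "dy": 0, "dz": 0, "gripper": 0},
  ],
)

```text
time: 26.8
eef_pos: [0.4964, 0.1594, 0.2365]
ee_rot: [-2.083, -2.348, -0.0]
force: [0.6, 0.2, 0.4]
finger_gap: 0.0854
grasp_force: 0.0
```

```bash
python3 - <<'E'
from h import *
st(); snap('wrist','w3'); 
C=cloud('w3'); z=C[...,2]
m=((abs(z-.034)<.004)&(abs(C[...,0]-.5)<.07)&(abs(C[...,1]-.22)<.16)).astype(np.uint8)
n,l,s,c=cv2.connectedComponentsWithStats(m)
for i in range(1,n):
    if s[i,4]>200:
        p=C[l==i][:,:2]; r=cv2.minAreaRect((p*1000).astype(np.float32)); print(s[i],np.round(r[0],1),np.round(r[1],1),round(r[2],1),np.median(C[l==i][:,2]).round(4))
E
```

```text
{'time': 26.8, 'qpos': [-0.7159, 0.0491, 0.3695, 1.7963, -0.0209, 1.3006, -0.2216], 'eef_pos': [0.4964, 0.1594, 0.2365], 'ee_rot': [-2.0829, -2.3483, -0.0005], 'force': [0.5876, 0.2238, 0.3694], 'finger_gap': 0.0854, 'grasp_force': 0.0}
[ 238    0   31  106 3023] [462.1 277.3] [26.3 90. ] 7.3 0.0334
[ 242  135   28  106 2684] [477.8 150.5] [ 26.  109.7] 7.2 0.0334
[ 301  136   29  106 2676] [537.7 156.4] [ 26.3 110.6] 6.9 0.0334
```

View pics/w3.png

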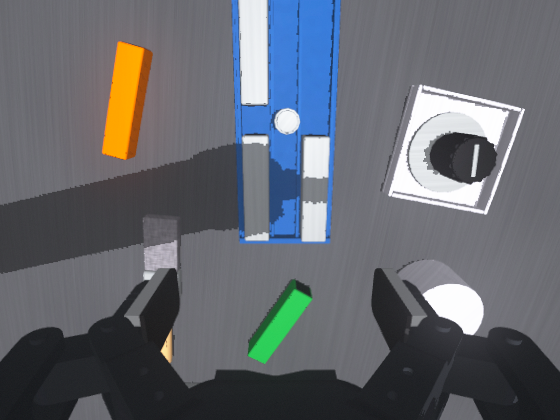

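>>> move_arm(
  increments=[
    {"ax": 0, "ay": 0, "az": -0.25, "dx": 0.6, "dy": 2.03, "dz": 0, "gripper": 0.42},
    {"ax": 0, "ay": 0, "az": 0, "dx": 0.6, "dy": 2.03, "dz": 0, "gripper": 0.42},
    {"ax": 0, "ay": 0, "az": 0, "dx": 0, "dy": 0, "dz": 3, "gripper": 0.42},
    {"ax": 0, "ay": 0, "az": 0, "dx": 0, "dy": 0, "dz": 4, "gripper": 0.42},
    {"ax": 0, "ay": 0, "az": 0, "dx": 0, "dy": 0, "dz": 4, "gripper": 0.42},
    {"ax": 0, "ay": 0, "az": 0, "dx": 0, "dy": 0, "dz": 3.5, "gripper": 0.42},
    {"ax": 0, "ay": 0, "az": 0, "dx": 0, "dy": 0, "dz": 1.5, "gripper": 0.42},
    {"ax": 0, "ay": 0, "az": 0, "dx": 0, "dy": 0, "dz": 1, "gripper": 0.42},
    {"ax": 0, "ay": 0, "az": 0, "dx": 0, "dy": 0, "dz": 0, "gripper": 0.42},
    {"ax": 0, "ay": 0, "az": 0, "dx": 0, "dy": 0, "dz": 0, "gripper": 0.42},
  ],
)

```text
time: 27.85
eef_pos: [0.5404, 0.1778, 0.0671]
ee_rot: [2.079, 2.353, 0.004]
force: [-0.9, 0.6, 0.6]
finger_gap: 0.0497
grasp_force: 0.0
```

```bash
python3 - <<'E'
from h import *
st(); tgt(.5352,.1762,.036,97.1)
E
```

```text
{'time': 27.85, 'qpos': [-0.6752, 0.3167, 0.36, 1.8664, -0.1329, 0.9788, -0.1341], 'eef_pos': [0.5404, 0.1778, 0.0671], 'ee_rot': [2.0794, 2.3533, 0.0041], 'force': [-0.9089, 0.6171, 0.5948], 'finger_gap': 0.0497, 'grasp_force': 0.0}
shift cm [-0.09 -0.54  3.11] turn deg [ 0.16 -0.05 -0.03]
```

>>> move_arm(
  increments=[
    {"ax": 0, "ay": 0, "az": 0, "dx": -0.09, "dy": -0.54, "dz": 0, "gripper": 0.42},
    {"ax": 0, "ay": 0, "az": 0, "dx": 0, "dy": 0, "dz": 1.2, "gripper": 0.42},
    {"ax": 0, "ay": 0, "az": 0, "dx": 0, "dy": 0, "dz": 1.0, "gripper": 0.42},
    {"ax": 0, "ay": 0, "az": 0, "dx": 0, "dy": 0, "dz": 0.7, "gripper": 0.42},
    {"ax": 0, "ay": 0, "az": 0, "dx": 0, "dy": 0, "dz": 0.2, "gripper": 0.42},
    {"ax": 0, "ay": 0, "az": 0, "dx": 0, "dy": 0, "dz": 0, "gripper": 0.42},
    {"ax": 0, "ay": 0, "az": 0, "dx": 0, "dy": 0, "dz": 0, "gripper": 1},
    {"ax": 0, "ay": 0, "az": 0, "dx": 0, "dy": 0, "dz": 0, "gripper": 1},
    {"ax": 0, "ay": 0, "az": 0, "dx": 0, "dy": 0, "dz": 0, "gripper": 1},
    {"ax": 0, "ay": 0, "az": 0, "dx": 0, "dy": 0, "dz": 0, "gripper": 1},
  ],
)

```text
time: 28.85
eef_pos: [0.5342, 0.1759, 0.0351]
ee_rot: [2.08, 2.354, 0.002]
force: [0.0, -0.6, 3.2]
finger_gap: 0.0246
grasp_force: 61.0
```

>>> move_arm(
  increments=[
    {"ax": 0, "ay": 0, "az": 0, "dx": 0, "dy": 0, "dz": -1, "gripper": 1},
    {"ax": 0, "ay": 0, "az": 0, "dx": 0, "dy": 0, "dz": -3, "gripper": 1},
    {"ax": 0, "ay": 0, "az": 0, "dx": 0, "dy": 0, "dz": -4, "gripper": 1},
    {"ax": 0, "ay": 0, "az": 0, "dx": 0, "dy": 0, "dz": -4, "gripper": 1},
    {"ax": 0, "ay": 0, "az": 0, "dx": -2, "dy": -0.3, "dz": -4, "gripper": 1},
    {"ax": 0, "ay": 0, "az": 0, "dx": -4, "dy": -0.6, "dz": -2, "gripper": 1},
    {"ax": 0, "ay": 0, "az": 0, "dx": -4, "dy": -0.6, "dz": -2, "gripper": 1},
    {"ax": 0, "ay": 0, "az": 0, "dx": -4, "dy": -0.6, "dz": -1, "gripper": 1},
    {"ax": 0, "ay": 0, "az": 0, "dx": -4, "dy": -0.6, "dz": 0, "gripper": 1},
    {"ax": 0, "ay": 0, "az": 0, "dx": -4, "dy": -0.6, "dz": 0, "gripper": 1},
  ],
)

```text
time: 29.85
eef_pos: [0.5274, -0.0483, 0.2454]
ee_rot: [2.08, 2.354, 0.002]
force: [0.7, 0.1, -1.6]
finger_gap: 0.0245
grasp_force: 60.5
```

>>> move_arm(
  increments=[
    {"ax": 0, "ay": 0, "az": 0, "dx": -4, "dy": -0.6, "dz": 0, "gripper": 1},
    {"ax": 0, "ay": 0, "az": 0, "dx": -4, "dy": -0.6, "dz": 0, "gripper": 1},
    {"ax": 0, "ay": 0, "az": 0, "dx": -4, "dy": -0.6, "dz": 0, "gripper": 1},
    {"ax": 0, "ay": 0, "az": 0, "dx": -4, "dy": -0.6, "dz": 0, "gripper": 1},
    {"ax": 0, "ay": 0, "az": 0, "dx": -4, "dy": -0.6, "dz": 0, "gripper": 1},
    {"ax": 0, "ay": 0, "az": 0, "dx": -4, "dy": -0.6, "dz": 0, "gripper": 1},
    {"ax": 0, "ay": 0, "az": 0, "dx": -3, "dy": -0.4, "dz": 0, "gripper": 1},
    {"ax": 0, "ay": 0, "az": 0, "dx": -1, "dy": -0.2, "dz": 0, "gripper": 1},
    {"ax": 0, "ay": 0, "az": 0, "dx": 0, "dy": 0, "dz": 0, "gripper": 1},
    {"ax": 0, "ay": 0, "az": 0, "dx": 0, "dy": 0, "dz": 0, "gripper": 1},
  ],
)

```text
time: 30.85
eef_pos: [0.5211, -0.328, 0.2443]
ee_rot: [-2.078, -2.354, -0.002]
force: [0.5, 0.9, -1.9]
finger_gap: 0.0244
grasp_force: 60.5
```

```bash
python3 - <<'E'
from h import *
st(); snap('wrist','w4')
E
```

```text
{'time': 30.85, 'qpos': [-0.0914, 0.302, 0.7541, 1.5705, -0.2115, 1.354, 0.8109], 'eef_pos': [0.5211, -0.328, 0.2443], 'ee_rot': [-2.0777, -2.3545, -0.002], 'force': [0.4525, 0.8559, -1.8558], 'finger_gap': 0.0244, 'grasp_force': 60.4998}
```

View pics/w4.png

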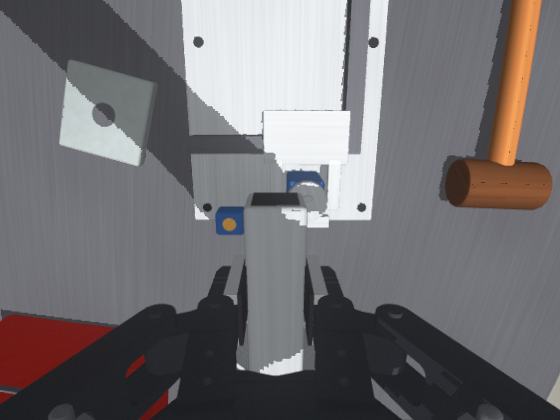

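```bash
python3 - <<'E'
from h import *
C=cloud('w4'); z=C[...,2]
print('plate z',np.nanmedian(z[60:100,210:320]))
def rc(m,nm):
    n,l,s,c=cv2.connectedComponentsWithStats(m.astype(np.uint8))
    for i in range(1,n):
        if s[i,4]>150:
            p=C[l==i][:,:2]; r=cv2.minAreaRect((p*1000).astype(np.float32)); print(nm,s[i],np.round(r[0],1),np.round(r[1],1),round(r[2],1),np.median(C[l==i][:,2]).round(4))
near=(abs(C[...,0]-.52)<.13)&(C[...,1]>-.40)&(C[...,1]<-.1)
rc((abs(z-.0295)<.004)&near,'fence'); rc((z>.043)&(z<.075)&near,'strap')
rc((abs(z-.0115)<.003)&near,'plate')
# edges in jig frame estimate
t=np.array([.5184,-.2509]);a=np.radians(-83.16)
def J(P): d=P[...,:2]-t; return np.c_[d@[np.cos(a),np.sin(a)],d@[-np.sin(a),np.cos(a)]]
for u in (200,220,240,255):
    col=C[100:175,u]; k=np.where((col[:,2]>.023))[0]; print('end fence col',u,J(col[k[[0,-1]]])*1000, k[[0,-1]]+100)
for v in (20,50,80,100):
    row=C[v,330:385]; k=np.where((row[:,2]>.023))[0]; print('side row',v,J(row[k[[0,-1]]])*1000 if len(k) else None,(k[[0,-1]]+330) if len(k) else None)
k=(abs(z-.0115)<.003)&near
W=pz('w4',[(196,218),(371,218)],.012); print('corners J',J(W)*1000)
print('holes', J(pz('w4',[(198,42),(373,42),(207,207),(362,207)],.012))*1000)
E
```

```text
plate z 0.011472593360188743
fence [ 344    0   26  155 2717] [ 586.2 -219.9] [ 19.1 141.6] 6.9 0.0295
fence [ 189  136   75   18 1309] [ 467.3 -296.6] [75.3 17.3] 7.0 0.0296
strap [ 264  110   86   99 5493] [ 547.1 -299.6] [79. 94.] 7.1 0.0535
strap [288 175  37  17 281] [ 548.9 -318.6] [34.  10.5] 13.6 0.063
strap [215 207  29  28 750] [ 481.  -368.8] [27.6 24.5] 7.2 0.0601
strap [308 214  22  13 196] [ 569.1 -357.4] [21.2 11.2] 7.7 0.0534
plate [  181     0   167   136 19532] [ 496.6 -219.9] [161.3 128.5] 7.1 0.0115
plate [ 324    0   65  220 4869] [ 595.5 -254.3] [ 53.2 223.1] 6.6 0.0115
plate [ 191  153   79   66 3960] [ 474.1 -343.5] [85.4 73.2] 7.8 0.0115
plate [283 164  45  29 483] [ 553.6 -323.7] [48.1 31. ] 6.4 0.0115
end fence col 200 [[ 30.81475271 -81.79282139]
 [ 47.89304393 -82.82763208]] [136 153]
end fence col 220 [[ 30.78919402 -61.67539059]
 [ 47.59092661 -62.07342704]] [136 153]
end fence col 240 [[ 30.65249629 -41.48902302]
 [ 46.50046616 -41.77101789]] [136 152]
end fence col 255 [[ 30.66506168 -26.54107471]
 [ 46.58750691 -26.67767895]] [136 152]
side row 20 [[-76.77589895  61.91285961]
 [-76.31280343  79.78696627]] [349 369]
side row 50 [[-50.44306262  62.30350301]
 [-50.32114238  78.81747801]] [348 366]
side row 80 [[-23.40498788  62.07975478]
 [-23.31922173  79.43717932]] [346 365]
side row 100 [[-4.71539367 61.97254394]
 [-4.92422788 79.35072694]] [345 363]
corners J [[123.32973496 -95.38067762]
 [122.13292285 102.91468872]]
holes [[-59.200043   -82.82886101]
 [-60.54302679  89.56869351]
 [110.25878783 -82.16924696]
 [109.19259513  91.55523355]]
```

>>> move_arm(
  increments=[
    {"ax": 0, "ay": 0, "az": 0, "dx": 3, "dy": 0.65, "dz": 0, "gripper": 1},
    {"ax": 0, "ay": 0, "az": 0, "dx": 4, "dy": 0.65, "dz": 0, "gripper": 1},
    {"ax": 0, "ay": 0, "az": 0, "dx": 4, "dy": 0.65, "dz": 0, "gripper": 1},
    {"ax": 0, "ay": 0, "az": 0, "dx": 3, "dy": 0.65, "dz": 2, "gripper": 1},
    {"ax": 0, "ay": 0, "az": 0, "dx": 1.86, "dy": 0.65, "dz": 2, "gripper": 1},
    {"ax": 0, "ay": 0, "az": 0, "dx": 0, "dy": 0, "dz": 4, "gripper": 1},
    {"ax": 0, "ay": 0, "az": 0, "dx": 0, "dy": 0, "dz": 4, "gripper": 1},
    {"ax": 0, "ay": 0, "az": 0, "dx": 0, "dy": 0, "dz": 4, "gripper": 1},
    {"ax": 0, "ay": 0, "az": 0, "dx": 0, "dy": 0, "dz": 2, "gripper": 1},
    {"ax": 0, "ay": 0, "az": 0, "dx": 0, "dy": 0, "dz": 0, "gripper": 1},
  ],
)

```text
time: 31.9
eef_pos: [0.5311, -0.1653, 0.0615]
ee_rot: [-2.072, -2.353, 0.004]
force: [-0.2, 0.1, -1.8]
finger_gap: 0.0248
grasp_force: 60.3
```

>>> move_arm(
  increments=[
    {"ax": 0, "ay": 0, "az": 0, "dx": 0, "dy": 0, "dz": 0, "gripper": 1},
  ],
)

```text
time: 32.0
eef_pos: [0.5341, -0.167, 0.0652]
ee_rot: [2.078, 2.356, 0.001]
force: [0.1, -1.6, -1.7]
finger_gap: 0.0243
grasp_force: 60.3
```

```bash
cat >>h.py <<'E'
JT=np.array([.5202,-.2509]);JA=np.radians(-83.0)
ex=np.array([np.cos(JA),np.sin(JA)]);ey=np.array([-np.sin(JA),np.cos(JA)])
def jt(x,y,z):
    "move to jig x,y (mm), world z (mm)"
    p=JT+x/1000*ex+y/1000*ey; s=st(); d=s['eef_pos'][:2]-JT; print('now jig',(d@ex*1000).round(1),(d@ey*1000).round(1)); tgt(p[0],p[1],z/1000,97.0)
E
python3 -c "
from h import *
jt(-82,24,41)"
```

```text
{'time': 32.0, 'qpos': [-0.2936, 0.3394, 0.6396, 1.8963, -0.2419, 0.9825, 0.5797], 'eef_pos': [0.5341, -0.167, 0.0652], 'ee_rot': [2.0776, 2.3563, 0.0011], 'force': [0.148, -1.6215, -1.7358], 'finger_gap': 0.0243, 'grasp_force': 60.3426}
now jig -81.5 24.0
shift cm [ 0.04 -0.01  2.42] turn deg [ 0.04 -0.02  0.19]
```

>>> move_arm(
  increments=[
    {"ax": 0, "ay": 0, "az": 0.2, "dx": 0, "dy": 0, "dz": 1.4, "gripper": 1},
    {"ax": 0, "ay": 0, "az": 0, "dx": 0, "dy": 0, "dz": 0.8, "gripper": 1},
    {"ax": 0, "ay": 0, "az": 0, "dx": 0, "dy": 0, "dz": 0.2, "gripper": 1},
    {"ax": 0, "ay": 0, "az": 0, "dx": -1, "dy": 0, "dz": 0, "gripper": 1},
    {"ax": 0, "ay": 0, "az": 0, "dx": -1, "dy": 0, "dz": 0, "gripper": 1},
    {"ax": 0, "ay": 0, "az": 0, "dx": -0.9, "dy": 0, "dz": 0, "gripper": 1},
    {"ax": 0, "ay": 0, "az": 0, "dx": -0.5, "dy": 0, "dz": 0.1, "gripper": 1},
    {"ax": 0, "ay": 0, "az": 0, "dx": 0, "dy": 0, "dz": 0.1, "gripper": 1},
    {"ax": 0, "ay": 0, "az": 0, "dx": 0, "dy": 0, "dz": 0, "gripper": 1},
  ],
)

```text
time: 32.9
eef_pos: [0.5377, -0.2032, 0.0391]
ee_rot: [2.084, 2.349, -0.001]
force: [-1.9, -1.6, 3.8]
finger_gap: 0.0242
grasp_force: 61.0
```

```bash
python3 -c "
from h import *
jt(-45,24,39)"
```

```text
{'time': 32.9, 'qpos': [-0.2145, 0.4103, 0.6296, 1.8754, -0.2926, 0.948, 0.6674], 'eef_pos': [0.5377, -0.2032, 0.0391], 'ee_rot': [2.0845, 2.3491, -0.0005], 'force': [-1.8999, -1.6228, 3.8016], 'finger_gap': 0.0242, 'grasp_force': 60.9949}
now jig -45.2 23.2
shift cm [-0.02  0.08  0.01] turn deg [ 0.02  0.06 -0.17]
```

>>> move_arm(
  increments=[
    {"ax": 0, "ay": 0, "az": 0, "dx": -0.2, "dy": 0, "dz": 0, "gripper": 1},
    {"ax": 0, "ay": 0, "az": 0, "dx": -0.2, "dy": 0, "dz": 0, "gripper": 1},
    {"ax": 0, "ay": 0, "az": 0, "dx": 0, "dy": 0, "dz": 0, "gripper": 1},
  ],
)

```text
time: 33.2
eef_pos: [0.5379, -0.2035, 0.0391]
ee_rot: [-2.08, -2.349, -0.004]
force: [-4.4, 5.7, 8.9]
finger_gap: 0.0245
grasp_force: 61.8
```

```bash
python3 -c "
from h import *
jt(-45,24,39)"
```

```text
{'time': 33.2, 'qpos': [-0.2088, 0.4132, 0.6276, 1.8714, -0.2978, 0.9536, 0.6751], 'eef_pos': [0.5379, -0.2035, 0.0391], 'ee_rot': [-2.0804, -2.3487, -0.0038], 'force': [-4.3997, 5.7311, 8.9449], 'finger_gap': 0.0245, 'grasp_force': 61.7918}
now jig -44.9 23.4
shift cm [0.01 0.06 0.01] turn deg [-0.05 -0.26 -0.07]
```

>>> move_arm(
  increments=[
    {"ax": 0, "ay": 0, "az": 0, "dx": 0, "dy": 0, "dz": 0, "gripper": 0.58},
    {"ax": 0, "ay": 0, "az": 0, "dx": 0, "dy": 0, "dz": 0, "gripper": 0.58},
    {"ax": 0, "ay": 0, "az": 0, "dx": 0.2, "dy": 0, "dz": 0, "gripper": 0.58},
    {"ax": 0, "ay": 0, "az": 0, "dx": 0, "dy": 0, "dz": -2, "gripper": 0.58},
    {"ax": 0, "ay": 0, "az": 0, "dx": 0, "dy": 0, "dz": -2.5, "gripper": 0.58},
    {"ax": 0, "ay": 0, "az": 0, "dx": -0.6, "dy": -1.8, "dz": 0, "gripper": 1},
    {"ax": 0, "ay": 0, "az": 0, "dx": -0.6, "dy": -1.8, "dz": 0, "gripper": 1},
    {"ax": 0, "ay": 0, "az": 0, "dx": 0, "dy": 0, "dz": 0, "gripper": 1},
    {"ax": 0, "ay": 0, "az": 0, "dx": 0, "dy": 0, "dz": 0, "gripper": 1},
    {"ax": 0, "ay": 0, "az": 0, "dx": 0, "dy": 0, "dz": 0, "gripper": 1},
  ],
)

```text
time: 34.2
eef_pos: [0.5045, -0.2196, 0.0835]
ee_rot: [2.083, 2.351, 0.001]
force: [-0.4, -0.1, 0.9]
finger_gap: -0.0
grasp_force: 0.0
```

```bash
python3 -c "
from h import *
jt(-33,-13,36)"
```

```text
{'time': 34.2, 'qpos': [-0.2267, 0.297, 0.6765, 1.9069, -0.2184, 1.0107, 0.6663], 'eef_pos': [0.5045, -0.2196, 0.0835], 'ee_rot': [2.0828, 2.3513, 0.0008], 'force': [-0.4316, -0.1423, 0.8666], 'finger_gap': -0.0, 'grasp_force': 0.0}
now jig -32.9 -11.8
shift cm [ 0.01 -0.12  4.75] turn deg [ 0.04  0.   -0.07]
```

>>> move_arm(
  increments=[
    {"ax": 0, "ay": 0, "az": 0, "dx": 0, "dy": -0.2, "dz": 2, "gripper": 1},
    {"ax": 0, "ay": 0, "az": 0, "dx": 0, "dy": 0, "dz": 1.7, "gripper": 1},
    {"ax": 0, "ay": 0, "az": 0, "dx": 0, "dy": 0, "dz": 0.9, "gripper": 1},
    {"ax": 0, "ay": 0, "az": 0, "dx": 0, "dy": 0, "dz": 0, "gripper": 1},
    {"ax": 0, "ay": 0, "az": 0, "dx": 0, "dy": 0.6, "dz": 0, "gripper": 1},
    {"ax": 0, "ay": 0, "az": 0, "dx": 0, "dy": 0.6, "dz": 0, "gripper": 1},
    {"ax": 0, "ay": 0, "az": 0, "dx": 0, "dy": 0.6, "dz": 0, "gripper": 1},
    {"ax": 0, "ay": 0, "az": 0, "dx": 0, "dy": 0.6, "dz": 0, "gripper": 1},
    {"ax": 0, "ay": 0, "az": 0, "dx": 0, "dy": 0, "dz": 0, "gripper": 1},
  ],
)

```text
time: 35.1
eef_pos: [0.5268, -0.2172, 0.0378]
ee_rot: [2.082, 2.351, 0.001]
force: [0.7, 0.1, -0.0]
finger_gap: 0.0001
grasp_force: 0.0
```

```bash
python3 -c "
from h import *
jt(-33,20,37)"
```

```text
{'time': 35.1, 'qpos': [-0.1945, 0.4037, 0.6384, 1.8892, -0.2941, 0.9414, 0.7017], 'eef_pos': [0.5268, -0.2172, 0.0378], 'ee_rot': [2.0819, 2.351, 0.0011], 'force': [0.7413, 0.1138, -0.0156], 'finger_gap': 0.0001, 'grasp_force': 0.0}
now jig -32.6 10.7
shift cm [0.04 0.93 0.08] turn deg [ 0.08  0.03 -0.05]
```

>>> move_arm(
  increments=[
    {"ax": 0, "ay": 0, "az": 0, "dx": 0, "dy": 0.4, "dz": 0, "gripper": 1},
    {"ax": 0, "ay": 0, "az": 0, "dx": 0, "dy": 0.4, "dz": 0, "gripper": 1},
    {"ax": 0, "ay": 0, "az": 0, "dx": 0, "dy": 0.1, "dz": 0, "gripper": 1},
    {"ax": 0, "ay": 0, "az": 0, "dx": 0, "dy": 0, "dz": 0, "gripper": 1},
  ],
)

```text
time: 35.5
eef_pos: [0.5349, -0.2167, 0.0376]
ee_rot: [2.084, 2.35, 0.001]
force: [0.5, 0.2, -0.7]
finger_gap: 0.0002
grasp_force: 0.0
```

>>> move_arm(
  increments=[
    {"ax": 0, "ay": 0, "az": 0, "dx": 0, "dy": 0.3, "dz": 0, "gripper": 1},
    {"ax": 0, "ay": 0, "az": 0, "dx": 0, "dy": 0, "dz": 0, "gripper": 1},
  ],
)

```text
time: 35.7
eef_pos: [0.5367, -0.2166, 0.0374]
ee_rot: [-2.084, -2.35, 0.001]
force: [-3.4, -0.5, 2.8]
finger_gap: -0.0003
grasp_force: 1.7
```

```bash
python3 -c "
from h import *
jt(-33,20,37)"
```

```text
{'time': 35.7, 'qpos': [-0.1919, 0.4233, 0.6333, 1.8649, -0.3024, 0.9517, 0.6971], 'eef_pos': [0.5367, -0.2166, 0.0374], 'ee_rot': [-2.0839, -2.3495, 0.0015], 'force': [-3.4498, -0.5384, 2.794], 'finger_gap': -0.0003, 'grasp_force': 1.7217}
now jig -32.1 20.5
shift cm [ 0.09 -0.05  0.04] turn deg [-0.08 -0.01 -0.14]
```

>>> move_arm(
  increments=[
    {"ax": 0, "ay": 0, "az": 0, "dx": 0, "dy": 0.3, "dz": 0, "gripper": 1},
    {"ax": 0, "ay": 0, "az": 0, "dx": 0, "dy": 0, "dz": 0, "gripper": 1},
    {"ax": 0, "ay": 0, "az": 0, "dx": 0, "dy": -0.9, "dz": 0, "gripper": 1},
    {"ax": 0, "ay": 0, "az": 0, "dx": 0, "dy": 0, "dz": -2.3, "gripper": 1},
    {"ax": 0, "ay": 0, "az": 0, "dx": 0, "dy": 0, "dz": -4, "gripper": 0.42},
    {"ax": 0, "ay": 0, "az": 0, "dx": 1, "dy": 0, "dz": -4, "gripper": 0.42},
    {"ax": 0, "ay": 0, "az": 0, "dx": 3, "dy": 0, "dz": -3, "gripper": 0.42},
    {"ax": 0, "ay": 0, "az": 0, "dx": 4, "dy": 0, "dz": -3, "gripper": 0.42},
    {"ax": 0, "ay": 0, "az": 0, "dx": 4.3, "dy": 0, "dz": 0, "gripper": 0.42},
    {"ax": 0, "ay": 0, "az": 0, "dx": 4.3, "dy": 0, "dz": 0, "gripper": 0.42},
  ],
)

```text
time: 36.7
eef_pos: [0.5123, -0.0501, 0.2022]
ee_rot: [2.083, 2.349, 0.007]
force: [-0.1, 0.5, 0.3]
finger_gap: 0.0494
grasp_force: 0.0
```

>>> move_arm(
  increments=[
    {"ax": 0, "ay": 0, "az": 0, "dx": 4.3, "dy": 0, "dz": 0, "gripper": 0.42},
    {"ax": 0, "ay": 0, "az": 0, "dx": 4.3, "dy": 0, "dz": 0, "gripper": 0.42},
    {"ax": 0, "ay": 0, "az": 0, "dx": 4.3, "dy": 0, "dz": 0, "gripper": 0.42},
    {"ax": 0, "ay": 0, "az": 0, "dx": 4.3, "dy": 0, "dz": 0, "gripper": 0.42},
    {"ax": 0, "ay": 0, "az": 0, "dx": 4, "dy": -0.6, "dz": 0, "gripper": 0.42},
    {"ax": 0, "ay": 0, "az": 0, "dx": 1.4, "dy": 0, "dz": 0, "gripper": 0.42},
    {"ax": 0, "ay": 0, "az": 0, "dx": 0, "dy": 0, "dz": 0, "gripper": 0.42},
    {"ax": 0, "ay": 0, "az": 0, "dx": 0, "dy": 0, "dz": 0, "gripper": 0.42},
  ],
)

```text
time: 37.5
eef_pos: [0.479, 0.1703, 0.2006]
ee_rot: [2.085, 2.349, 0.0]
force: [0.6, 0.3, -0.0]
finger_gap: 0.0493
grasp_force: 0.0
```

```bash
python3 -c "
from h import *
st();tgt(.4758,.1703,.06,97.1)"
```

```text
{'time': 37.5, 'qpos': [-0.7653, 0.0439, 0.383, 1.8751, -0.0167, 1.2252, -0.258], 'eef_pos': [0.479, 0.1703, 0.2006], 'ee_rot': [2.0848, 2.349, 0.0004], 'force': [0.6366, 0.2548, -0.0342], 'finger_gap': 0.0493, 'grasp_force': 0.0}
shift cm [ 0.04 -0.33 14.06] turn deg [ 0.04  0.03 -0.28]
```

>>> move_arm(
  increments=[
    {"ax": 0, "ay": 0, "az": -0.2, "dx": 0, "dy": -0.33, "dz": 3, "gripper": 0.42},
    {"ax": 0, "ay": 0, "az": 0, "dx": 0, "dy": 0, "dz": 4, "gripper": 0.42},
    {"ax": 0, "ay": 0, "az": 0, "dx": 0, "dy": 0, "dz": 4, "gripper": 0.42},
    {"ax": 0, "ay": 0, "az": 0, "dx": 0, "dy": 0, "dz": 2.5, "gripper": 0.42},
    {"ax": 0, "ay": 0, "az": 0, "dx": 0, "dy": 0, "dz": 0.5, "gripper": 0.42},
    {"ax": 0, "ay": 0, "az": 0, "dx": 0, "dy": 0, "dz": 0, "gripper": 0.42},
    {"ax": 0, "ay": 0, "az": 0, "dx": 0, "dy": 0, "dz": 0, "gripper": 0.42},
  ],
)

```text
time: 38.2
eef_pos: [0.4768, 0.1707, 0.0621]
ee_rot: [2.081, 2.352, 0.004]
force: [0.2, 0.8, -0.1]
finger_gap: 0.0495
grasp_force: 0.0
```

```bash
python3 -c "
from h import *
st();tgt(.4756,.1703,.0355,97.1)"
```

```text
{'time': 38.2, 'qpos': [-0.7437, 0.2001, 0.3791, 2.02, -0.0917, 0.9346, -0.1953], 'eef_pos': [0.4768, 0.1707, 0.0621], 'ee_rot': [2.0812, 2.3517, 0.0041], 'force': [0.2289, 0.8477, -0.1113], 'finger_gap': 0.0495, 'grasp_force': 0.0}
shift cm [-0.03 -0.13  2.66] turn deg [ 0.16 -0.05 -0.12]
```

>>> move_arm(
  increments=[
    {"ax": 0, "ay": 0, "az": 0, "dx": 0, "dy": -0.1, "dz": 1.2, "gripper": 0.42},
    {"ax": 0, "ay": 0, "az": 0, "dx": 0, "dy": 0, "dz": 1.0, "gripper": 0.42},
    {"ax": 0, "ay": 0, "az": 0, "dx": 0, "dy": 0, "dz": 0.5, "gripper": 0.42},
    {"ax": 0, "ay": 0, "az": 0, "dx": 0, "dy": 0, "dz": 0, "gripper": 0.42},
    {"ax": 0, "ay": 0, "az": 0, "dx": 0, "dy": 0, "dz": 0, "gripper": 1},
    {"ax": 0, "ay": 0, "az": 0, "dx": 0, "dy": 0, "dz": 0, "gripper": 1},
    {"ax": 0, "ay": 0, "az": 0, "dx": 0, "dy": 0, "dz": 0, "gripper": 1},
    {"ax": 0, "ay": 0, "az": 0, "dx": 0, "dy": 0, "dz": 0, "gripper": 1},
  ],
)

```text
time: 39.0
eef_pos: [0.4746, 0.1712, 0.034]
ee_rot: [2.08, 2.354, 0.002]
force: [0.6, -0.7, 1.7]
finger_gap: 0.0244
grasp_force: 60.3
```

>>> move_arm(
  increments=[
    {"ax": 0, "ay": 0, "az": 0, "dx": 0, "dy": 0, "dz": -1, "gripper": 1},
    {"ax": 0, "ay": 0, "az": 0, "dx": 0, "dy": 0, "dz": -3, "gripper": 1},
    {"ax": 0, "ay": 0, "az": 0, "dx": 0, "dy": 0, "dz": -4, "gripper": 1},
    {"ax": 0, "ay": 0, "az": 0, "dx": -1, "dy": 0, "dz": -4, "gripper": 1},
    {"ax": 0, "ay": 0, "az": 0, "dx": -3, "dy": 0, "dz": -2, "gripper": 1},
    {"ax": 0, "ay": 0, "az": 0, "dx": -4, "dy": -0.2, "dz": -2, "gripper": 1},
    {"ax": 0, "ay": 0, "az": 0, "dx": -4, "dy": -0.2, "dz": 0, "gripper": 1},
    {"ax": 0, "ay": 0, "az": 0, "dx": -4, "dy": -0.2, "dz": 0, "gripper": 1},
    {"ax": 0, "ay": 0, "az": 0, "dx": -4, "dy": -0.2, "dz": 0, "gripper": 1},
    {"ax": 0, "ay": 0, "az": 0, "dx": -4, "dy": 0, "dz": 0, "gripper": 1},
  ],
)

```text
time: 40.0
eef_pos: [0.495, -0.0698, 0.1939]
ee_rot: [-2.08, -2.354, -0.001]
force: [1.2, -0.1, -2.3]
finger_gap: 0.0246
grasp_force: 59.9
```

>>> move_arm(
  increments=[
    {"ax": 0, "ay": 0, "az": 0, "dx": -4, "dy": 0, "dz": 0, "gripper": 1},
    {"ax": 0, "ay": 0, "az": 0, "dx": -4, "dy": 0, "dz": 0, "gripper": 1},
    {"ax": 0, "ay": 0, "az": 0, "dx": -2, "dy": 0, "dz": 0, "gripper": 1},
    {"ax": 0, "ay": 0, "az": 0, "dx": 0, "dy": 0, "dz": 3, "gripper": 1},
    {"ax": 0, "ay": 0, "az": 0, "dx": 0, "dy": 0, "dz": 4, "gripper": 1},
    {"ax": 0, "ay": 0, "az": 0, "dx": 0, "dy": 0, "dz": 3, "gripper": 1},
    {"ax": 0, "ay": 0, "az": 0, "dx": 0, "dy": 0, "dz": 2, "gripper": 1},
    {"ax": 0, "ay": 0, "az": 0, "dx": 0, "dy": 0, "dz": 0, "gripper": 1},
    {"ax": 0, "ay": 0, "az": 0, "dx": 0, "dy": 0, "dz": 0, "gripper": 1},
  ],
)

```text
time: 40.9
eef_pos: [0.5081, -0.1675, 0.074]
ee_rot: [-2.08, -2.354, 0.0]
force: [0.5, 0.7, -1.5]
finger_gap: 0.0246
grasp_force: 59.7
```

```bash
python3 -c "
from h import *
jt(-82,-1,41)"
```

```text
{'time': 40.9, 'qpos': [-0.3438, 0.2802, 0.6944, 1.9503, -0.214, 0.9845, 0.5741], 'eef_pos': [0.5081, -0.1675, 0.074], 'ee_rot': [-2.0802, -2.354, 0.0003], 'force': [0.5103, 0.6827, -1.5129], 'finger_gap': 0.0246, 'grasp_force': 59.7175}
now jig -84.3 -1.8
shift cm [-0.23  0.09  3.3 ] turn deg [-0.01 -0.    0.07]
```

>>> move_arm(
  increments=[
    {"ax": 0, "ay": 0, "az": 0, "dx": 0, "dy": 0.1, "dz": 2, "gripper": 1},
    {"ax": 0, "ay": 0, "az": 0, "dx": 0, "dy": 0, "dz": 1, "gripper": 1},
    {"ax": 0, "ay": 0, "az": 0, "dx": 0, "dy": 0, "dz": 0.4, "gripper": 1},
    {"ax": 0, "ay": 0, "az": 0, "dx": -1, "dy": 0, "dz": 0, "gripper": 1},
    {"ax": 0, "ay": 0, "az": 0, "dx": -1, "dy": 0, "dz": 0, "gripper": 1},
    {"ax": 0, "ay": 0, "az": 0, "dx": -1, "dy": 0, "dz": 0, "gripper": 1},
    {"ax": 0, "ay": 0, "az": 0, "dx": -0.6, "dy": 0, "dz": 0.1, "gripper": 1},
    {"ax": 0, "ay": 0, "az": 0, "dx": -0.3, "dy": 0, "dz": 0.1, "gripper": 1},
    {"ax": 0, "ay": 0, "az": 0, "dx": -0.1, "dy": 0, "dz": 0, "gripper": 1},
    {"ax": 0, "ay": 0, "az": 0, "dx": 0, "dy": 0, "dz": 0, "gripper": 1},
  ],
)

```text
time: 41.9
eef_pos: [0.514, -0.205, 0.038]
ee_rot: [-2.077, -2.352, -0.004]
force: [-3.3, 5.6, 6.0]
finger_gap: 0.0247
grasp_force: 60.9
```

```bash
python3 -c "
from h import *
jt(-46,-1,38)"
```

```text
{'time': 41.9, 'qpos': [-0.2432, 0.3796, 0.674, 1.9272, -0.2955, 0.9364, 0.6982], 'eef_pos': [0.514, -0.205, 0.038], 'ee_rot': [-2.0772, -2.3519, -0.0036], 'force': [-3.318, 5.642, 5.9753], 'finger_gap': 0.0247, 'grasp_force': 60.9196}
now jig -46.3 -0.6
shift cm [-0.03 -0.04  0.  ] turn deg [-0.04 -0.25  0.1 ]
```

>>> move_arm(
  increments=[
    {"ax": 0, "ay": 0, "az": 0, "dx": 0, "dy": 0, "dz": 0, "gripper": 0.58},
    {"ax": 0, "ay": 0, "az": 0, "dx": 0, "dy": 0, "dz": 0, "gripper": 0.58},
    {"ax": 0, "ay": 0, "az": 0, "dx": 0.2, "dy": 0, "dz": 0, "gripper": 0.58},
    {"ax": 0, "ay": 0, "az": 0, "dx": 0, "dy": 0, "dz": -2, "gripper": 0.58},
    {"ax": 0, "ay": 0, "az": 0, "dx": 0, "dy": 0, "dz": -2.5, "gripper": 0.58},
    {"ax": 0, "ay": 0, "az": 0, "dx": -0.6, "dy": -1.7, "dz": 0, "gripper": 1},
    {"ax": 0, "ay": 0, "az": 0, "dx": -0.6, "dy": -1.7, "dz": 0, "gripper": 1},
    {"ax": 0, "ay": 0, "az": 0, "dx": 0, "dy": 0, "dz": 0, "gripper": 1},
    {"ax": 0, "ay": 0, "az": 0, "dx": 0, "dy": 0, "dz": 0, "gripper": 1},
    {"ax": 0, "ay": 0, "az": 0, "dx": 0, "dy": 0, "dz": 0, "gripper": 1},
  ],
)

```text
time: 42.9
eef_pos: [0.4814, -0.2207, 0.082]
ee_rot: [-2.08, -2.354, -0.0]
force: [0.2, 0.5, 0.5]
finger_gap: 0.0
grasp_force: 0.0
```

>>> move_arm(
  increments=[
    {"ax": 0, "ay": 0, "az": 0, "dx": 0, "dy": 0, "dz": 2, "gripper": 1},
    {"ax": 0, "ay": 0, "az": 0, "dx": 0, "dy": 0, "dz": 1.6, "gripper": 1},
    {"ax": 0, "ay": 0, "az": 0, "dx": 0, "dy": 0, "dz": 0.8, "gripper": 1},
    {"ax": 0, "ay": 0, "az": 0, "dx": 0, "dy": 0, "dz": 0, "gripper": 1},
    {"ax": 0, "ay": 0, "az": 0, "dx": 0, "dy": 0.6, "dz": 0, "gripper": 1},
    {"ax": 0, "ay": 0, "az": 0, "dx": 0, "dy": 0.6, "dz": 0, "gripper": 1},
    {"ax": 0, "ay": 0, "az": 0, "dx": 0, "dy": 0.6, "dz": 0, "gripper": 1},
    {"ax": 0, "ay": 0, "az": 0, "dx": 0, "dy": 0.6, "dz": 0, "gripper": 1},
    {"ax": 0, "ay": 0, "az": 0, "dx": 0, "dy": 0, "dz": 0, "gripper": 1},
  ],
)

```text
time: 43.8
eef_pos: [0.507, -0.2182, 0.0389]
ee_rot: [2.078, 2.354, 0.001]
force: [0.3, -0.5, -0.5]
finger_gap: -0.0001
grasp_force: 0.0
```

```bash
python3 -c "
from h import *
jt(-33,-5.7,37)"
```

```text
{'time': 43.8, 'qpos': [-0.2304, 0.3742, 0.6857, 1.9345, -0.2926, 0.9307, 0.7224], 'eef_pos': [0.507, -0.2182, 0.0389], 'ee_rot': [2.0776, 2.3536, 0.0008], 'force': [0.261, -0.4821, -0.4747], 'finger_gap': -0.0001, 'grasp_force': 0.0}
now jig -34.1 -9.1
shift cm [-0.11  0.34  0.19] turn deg [0.1  0.07 0.13]
```

>>> move_arm(
  increments=[
    {"ax": 0, "ay": 0, "az": 0, "dx": 0, "dy": 0.34, "dz": 0, "gripper": 1},
    {"ax": 0, "ay": 0, "az": 0, "dx": 0, "dy": 0.3, "dz": 0, "gripper": 1},
    {"ax": 0, "ay": 0, "az": 0, "dx": 0, "dy": 0, "dz": 0, "gripper": 1},
  ],
)

```text
time: 44.1
eef_pos: [0.5107, -0.2182, 0.0386]
ee_rot: [-2.08, -2.353, 0.002]
force: [-4.0, -1.1, 3.6]
finger_gap: 0.0002
grasp_force: 2.3
```

```bash
python3 -c "
from h import *
jt(-33,-5.7,37)"
```

```text
{'time': 44.1, 'qpos': [-0.2283, 0.3845, 0.6835, 1.923, -0.2967, 0.9377, 0.7204], 'eef_pos': [0.5107, -0.2182, 0.0386], 'ee_rot': [-2.0803, -2.3525, 0.0025], 'force': [-4.0416, -1.0988, 3.5743], 'finger_gap': 0.0002, 'grasp_force': 2.2592}
now jig -33.6 -5.4
shift cm [-0.06 -0.03  0.16] turn deg [-0.11  0.01  0.03]
```

>>> move_arm(
  increments=[
    {"ax": 0, "ay": 0, "az": 0, "dx": 0, "dy": 0.3, "dz": 0, "gripper": 1},
    {"ax": 0, "ay": 0, "az": 0, "dx": 0, "dy": 0, "dz": 0, "gripper": 1},
    {"ax": 0, "ay": 0, "az": 0, "dx": 0, "dy": -0.9, "dz": 0, "gripper": 1},
    {"ax": 0, "ay": 0, "az": 0, "dx": 0, "dy": 0, "dz": -2.3, "gripper": 1},
    {"ax": 0, "ay": 0, "az": 0, "dx": 0, "dy": 0, "dz": -4, "gripper": 0.42},
    {"ax": 0, "ay": 0, "az": 0, "dx": 1, "dy": 0, "dz": -4, "gripper": 0.42},
    {"ax": 0, "ay": 0, "az": 0, "dx": 3, "dy": 0, "dz": -3, "gripper": 0.42},
    {"ax": 0, "ay": 0, "az": 0, "dx": 4, "dy": 0.2, "dz": -3, "gripper": 0.42},
    {"ax": 0, "ay": 0, "az": 0, "dx": 4.3, "dy": 0.2, "dz": 0, "gripper": 0.42},
    {"ax": 0, "ay": 0, "az": 0, "dx": 4.3, "dy": 0.2, "dz": 0, "gripper": 0.42},
  ],
)

```text
time: 45.1
eef_pos: [0.4923, -0.0507, 0.2033]
ee_rot: [2.079, 2.352, 0.008]
force: [1.3, 0.1, 0.1]
finger_gap: 0.0496
grasp_force: 0.0
```

>>> move_arm(
  increments=[
    {"ax": 0, "ay": 0, "az": 0, "dx": 4.3, "dy": 0.2, "dz": 0, "gripper": 0.42},
    {"ax": 0, "ay": 0, "az": 0, "dx": 4.3, "dy": 0.2, "dz": 0, "gripper": 0.42},
    {"ax": 0, "ay": 0, "az": 0, "dx": 4.3, "dy": 0.2, "dz": 0, "gripper": 0.42},
    {"ax": 0, "ay": 0, "az": 0, "dx": 4.3, "dy": 0.2, "dz": 0, "gripper": 0.42},
    {"ax": 0, "ay": 0, "az": 0, "dx": 4.3, "dy": 0.2, "dz": 0, "gripper": 0.42},
    {"ax": 0, "ay": 0, "az": 0, "dx": 4.3, "dy": 0, "dz": 0, "gripper": 0.42},
    {"ax": 0, "ay": 0, "az": 0, "dx": 4.3, "dy": 0, "dz": 0, "gripper": 0.42},
    {"ax": 0, "ay": 0, "az": 0, "dx": 4.3, "dy": 0, "dz": 0, "gripper": 0.42},
    {"ax": 0, "ay": 0, "az": 0, "dx": 0, "dy": 0, "dz": 0, "gripper": 0.42},
    {"ax": 0, "ay": 0, "az": 0, "dx": 0, "dy": 0, "dz": 0, "gripper": 0.42},
  ],
)

```text
time: 46.1
eef_pos: [0.4583, 0.2914, 0.2014]
ee_rot: [2.077, 2.357, 0.001]
force: [-0.6, -0.3, 0.2]
finger_gap: 0.0494
grasp_force: 0.0
```

```bash
python3 -c "
from h import *
st();tgt(.458,.3092,.06,97.1)
snap('top','t3'); im=cv2.imread('pics/t3.png'); cv2.imwrite('pics/t3c.png',cv2.resize(im[185:275,295:395],None,fx=6,fy=6,interpolation=cv2.INTER_CUBIC))"
```

```text
{'time': 46.1, 'qpos': [-0.8975, 0.1212, 0.3055, 1.793, -0.0387, 1.2325, -0.4548], 'eef_pos': [0.4583, 0.2914, 0.2014], 'ee_rot': [2.0766, 2.3573, 0.0011], 'force': [-0.5616, -0.3074, 0.2132], 'finger_gap': 0.0494, 'grasp_force': 0.0}
shift cm [ 1.76  0.18 14.14] turn deg [ 0.03 -0.02  0.15]
```

View pics/t3c.png

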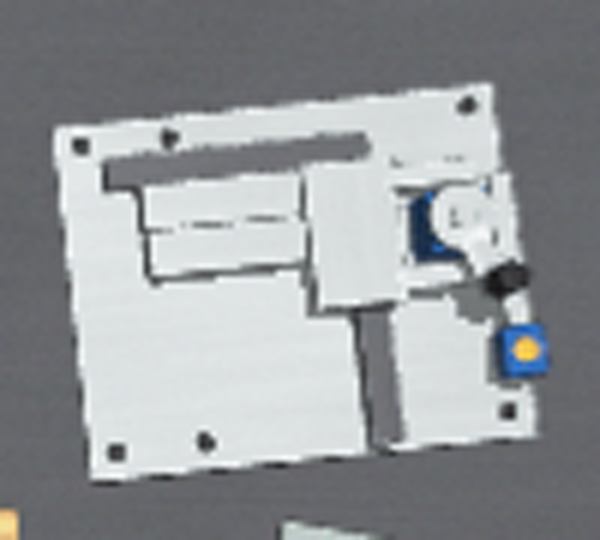

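>>> move_arm(
  increments=[
    {"ax": 0, "ay": 0, "az": 0.1, "dx": 1.76, "dy": 0.18, "dz": 3, "gripper": 0.42},
    {"ax": 0, "ay": 0, "az": 0, "dx": 0, "dy": 0, "dz": 4, "gripper": 0.42},
    {"ax": 0, "ay": 0, "az": 0, "dx": 0, "dy": 0, "dz": 4, "gripper": 0.42},
    {"ax": 0, "ay": 0, "az": 0, "dx": 0, "dy": 0, "dz": 2.5, "gripper": 0.42},
    {"ax": 0, "ay": 0, "az": 0, "dx": 0, "dy": 0, "dz": 0.5, "gripper": 0.42},
    {"ax": 0, "ay": 0, "az": 0, "dx": 0, "dy": 0, "dz": 0, "gripper": 0.42},
    {"ax": 0, "ay": 0, "az": 0, "dx": 0, "dy": 0, "dz": 0, "gripper": 0.42},
  ],
)

```text
time: 46.85
eef_pos: [0.4599, 0.3078, 0.0634]
ee_rot: [2.083, 2.351, 0.005]
force: [-1.1, -0.1, 0.2]
finger_gap: 0.0495
grasp_force: 0.0
```

```bash
python3 -c "
from h import *
st();tgt(.458,.3092,.0355,97.1)"
```

```text
{'time': 46.85, 'qpos': [-0.8895, 0.2865, 0.2866, 1.9048, -0.0978, 0.9603, -0.4375], 'eef_pos': [0.4599, 0.3078, 0.0634], 'ee_rot': [2.0832, 2.3507, 0.0051], 'force': [-1.0797, -0.1346, 0.2332], 'finger_gap': 0.0495, 'grasp_force': 0.0}
shift cm [ 0.15 -0.18  2.79] turn deg [ 0.16 -0.1  -0.2 ]
```

>>> move_arm(
  increments=[
    {"ax": 0, "ay": 0, "az": -0.2, "dx": 0.15, "dy": -0.17, "dz": 1.2, "gripper": 0.42},
    {"ax": 0, "ay": 0, "az": 0, "dx": 0, "dy": 0, "dz": 1.0, "gripper": 0.42},
    {"ax": 0, "ay": 0, "az": 0, "dx": 0, "dy": 0, "dz": 0.6, "gripper": 0.42},
    {"ax": 0, "ay": 0, "az": 0, "dx": 0, "dy": 0, "dz": 0, "gripper": 0.42},
    {"ax": 0, "ay": 0, "az": 0, "dx": 0, "dy": 0, "dz": 0, "gripper": 1},
    {"ax": 0, "ay": 0, "az": 0, "dx": 0, "dy": 0, "dz": 0, "gripper": 1},
    {"ax": 0, "ay": 0, "az": 0, "dx": 0, "dy": 0, "dz": 0, "gripper": 1},
    {"ax": 0, "ay": 0, "az": 0, "dx": 0, "dy": 0, "dz": 0, "gripper": 1},
  ],
)

```text
time: 47.65
eef_pos: [0.457, 0.3092, 0.034]
ee_rot: [2.078, 2.356, 0.002]
force: [0.2, -0.3, 1.6]
finger_gap: 0.0245
grasp_force: 60.9
```

>>> move_arm(
  increments=[
    {"ax": 0, "ay": 0, "az": 0, "dx": 0, "dy": 0, "dz": -1, "gripper": 1},
    {"ax": 0, "ay": 0, "az": 0, "dx": 0, "dy": 0, "dz": -3, "gripper": 1},
    {"ax": 0, "ay": 0, "az": 0, "dx": 0, "dy": 0, "dz": -4, "gripper": 1},
    {"ax": 0, "ay": 0, "az": 0, "dx": -1, "dy": 0, "dz": -4, "gripper": 1},
    {"ax": 0, "ay": 0, "az": 0, "dx": -3, "dy": -0.3, "dz": -2, "gripper": 1},
    {"ax": 0, "ay": 0, "az": 0, "dx": -4, "dy": -0.3, "dz": -2, "gripper": 1},
    {"ax": 0, "ay": 0, "az": 0, "dx": -4, "dy": -0.3, "dz": 0, "gripper": 1},
    {"ax": 0, "ay": 0, "az": 0, "dx": -4, "dy": -0.3, "dz": 0, "gripper": 1},
    {"ax": 0, "ay": 0, "az": 0, "dx": -4, "dy": -0.3, "dz": 0, "gripper": 1},
    {"ax": 0, "ay": 0, "az": 0, "dx": -4, "dy": -0.3, "dz": 0, "gripper": 1},
  ],
)

```text
time: 48.65
eef_pos: [0.4679, 0.0669, 0.1939]
ee_rot: [-2.078, -2.356, -0.0]
force: [0.2, 0.1, -1.4]
finger_gap: 0.0247
grasp_force: 60.6
```

>>> move_arm(
  increments=[
    {"ax": 0, "ay": 0, "az": 0, "dx": -4, "dy": -0.3, "dz": 0, "gripper": 1},
    {"ax": 0, "ay": 0, "az": 0, "dx": -4, "dy": -0.3, "dz": 0, "gripper": 1},
    {"ax": 0, "ay": 0, "az": 0, "dx": -4, "dy": -0.3, "dz": 0, "gripper": 1},
    {"ax": 0, "ay": 0, "az": 0, "dx": -4, "dy": -0.3, "dz": 0, "gripper": 1},
    {"ax": 0, "ay": 0, "az": 0, "dx": -4, "dy": -0.3, "dz": 0, "gripper": 1},
    {"ax": 0, "ay": 0, "az": 0, "dx": -3, "dy": 0, "dz": 0, "gripper": 1},
    {"ax": 0, "ay": 0, "az": 0, "dx": -1, "dy": -0.1, "dz": 0, "gripper": 1},
    {"ax": 0, "ay": 0, "az": 0, "dx": 0, "dy": 0, "dz": 4, "gripper": 1},
    {"ax": 0, "ay": 0, "az": 0, "dx": 0, "dy": 0, "dz": 4, "gripper": 1},
    {"ax": 0, "ay": 0, "az": 0, "dx": 0, "dy": 0, "dz": 4, "gripper": 1},
  ],
)

```text
time: 49.65
eef_pos: [0.4828, -0.1702, 0.0725]
ee_rot: [-2.077, -2.356, -0.003]
force: [0.8, 0.6, -1.3]
finger_gap: 0.0245
grasp_force: 60.6
```

>>> move_arm(
  increments=[
    {"ax": 0, "ay": 0, "az": 0, "dx": 0, "dy": 0, "dz": 0, "gripper": 1},
    {"ax": 0, "ay": 0, "az": 0, "dx": 0, "dy": 0, "dz": 0, "gripper": 1},
  ],
)

```text
time: 49.85
eef_pos: [0.4825, -0.1709, 0.0739]
ee_rot: [-2.077, -2.356, 0.001]
force: [0.3, 0.6, -1.2]
finger_gap: 0.0247
grasp_force: 60.4
```

```bash
python3 -c "
from h import *
jt(-84,-26,40)"
```

```text
{'time': 49.85, 'qpos': [-0.3873, 0.2351, 0.7498, 2.0051, -0.193, 0.9732, 0.5842], 'eef_pos': [0.4825, -0.1709, 0.0739], 'ee_rot': [-2.0766, -2.3557, 0.0011], 'force': [0.2562, 0.6311, -1.2268], 'finger_gap': 0.0247, 'grasp_force': 60.3619}
now jig -84.0 -27.6
shift cm [0.   0.17 3.39] turn deg [-0.08 -0.03  0.21]
```

>>> move_arm(
  increments=[
    {"ax": 0, "ay": 0, "az": 0.2, "dx": 0, "dy": 0.1, "dz": 2, "gripper": 1},
    {"ax": 0, "ay": 0, "az": 0, "dx": 0, "dy": 0, "dz": 1, "gripper": 1},
    {"ax": 0, "ay": 0, "az": 0, "dx": 0, "dy": 0, "dz": 0.4, "gripper": 1},
    {"ax": 0, "ay": 0, "az": 0, "dx": -1, "dy": 0, "dz": 0, "gripper": 1},
    {"ax": 0, "ay": 0, "az": 0, "dx": -1, "dy": 0, "dz": 0, "gripper": 1},
    {"ax": 0, "ay": 0, "az": 0, "dx": -1, "dy": 0, "dz": 0, "gripper": 1},
    {"ax": 0, "ay": 0, "az": 0, "dx": -0.6, "dy": 0, "dz": 0.1, "gripper": 1},
    {"ax": 0, "ay": 0, "az": 0, "dx": -0.3, "dy": 0, "dz": 0.1, "gripper": 1},
    {"ax": 0, "ay": 0, "az": 0, "dx": -0.2, "dy": 0, "dz": 0, "gripper": 1},
    {"ax": 0, "ay": 0, "az": 0, "dx": 0, "dy": 0, "dz": 0, "gripper": 1},
  ],
)

```text
time: 50.85
eef_pos: [0.4886, -0.2076, 0.038]
ee_rot: [-2.076, -2.347, -0.008]
force: [-4.9, 13.0, 10.3]
finger_gap: 0.0249
grasp_force: 62.1
```

```bash
python3 -c "
from h import *
jt(-45,-27,38)"
```

```text
{'time': 50.85, 'qpos': [-0.2773, 0.3452, 0.7271, 1.9802, -0.2941, 0.9264, 0.7238], 'eef_pos': [0.4886, -0.2076, 0.038], 'ee_rot': [-2.0758, -2.3475, -0.0076], 'force': [-4.9275, 13.0292, 10.2795], 'finger_gap': 0.0249, 'grasp_force': 62.0777}
now jig -46.8 -26.1
shift cm [-0.18 -0.09 -0.  ] turn deg [-0.09 -0.52  0.03]
```

>>> move_arm(
  increments=[
    {"ax": 0, "ay": 0, "az": 0, "dx": 0.2, "dy": 0, "dz": 0, "gripper": 0.58},
    {"ax": 0, "ay": 0, "az": 0, "dx": 0, "dy": 0, "dz": 0, "gripper": 0.58},
    {"ax": 0, "ay": 0, "az": 0, "dx": 0.2, "dy": 0, "dz": 0, "gripper": 0.58},
    {"ax": 0, "ay": 0, "az": 0, "dx": 0, "dy": 0, "dz": -2, "gripper": 0.58},
    {"ax": 0, "ay": 0, "az": 0, "dx": 0, "dy": 0, "dz": -2.5, "gripper": 0.58},
    {"ax": 0, "ay": 0, "az": 0, "dx": -0.6, "dy": -1.7, "dz": 0, "gripper": 1},
    {"ax": 0, "ay": 0, "az": 0, "dx": -0.6, "dy": -1.7, "dz": 0, "gripper": 1},
    {"ax": 0, "ay": 0, "az": 0, "dx": 0, "dy": 0, "dz": 0, "gripper": 1},
    {"ax": 0, "ay": 0, "az": 0, "dx": 0, "dy": 0, "dz": 0, "gripper": 1},
    {"ax": 0, "ay": 0, "az": 0, "dx": 0, "dy": 0, "dz": 0, "gripper": 1},
  ],
)

```text
time: 51.85
eef_pos: [0.4558, -0.2239, 0.082]
ee_rot: [-2.082, -2.352, 0.0]
force: [0.6, -0.5, 0.1]
finger_gap: 0.0004
grasp_force: 0.0
```

>>> move_arm(
  increments=[
    {"ax": 0, "ay": 0, "az": 0, "dx": 0, "dy": 0, "dz": 2, "gripper": 1},
    {"ax": 0, "ay": 0, "az": 0, "dx": 0, "dy": 0, "dz": 1.6, "gripper": 1},
    {"ax": 0, "ay": 0, "az": 0, "dx": 0, "dy": 0, "dz": 0.8, "gripper": 1},
    {"ax": 0, "ay": 0, "az": 0, "dx": 0, "dy": 0, "dz": 0, "gripper": 1},
    {"ax": 0, "ay": 0, "az": 0, "dx": 0, "dy": 0.6, "dz": 0, "gripper": 1},
    {"ax": 0, "ay": 0, "az": 0, "dx": 0, "dy": 0.6, "dz": 0, "gripper": 1},
    {"ax": 0, "ay": 0, "az": 0, "dx": 0, "dy": 0.6, "dz": 0, "gripper": 1},
    {"ax": 0, "ay": 0, "az": 0, "dx": 0, "dy": 0.6, "dz": 0, "gripper": 1},
    {"ax": 0, "ay": 0, "az": 0, "dx": 0, "dy": 0, "dz": 0, "gripper": 1},
  ],
)

```text
time: 52.75
eef_pos: [0.4814, -0.2213, 0.0389]
ee_rot: [2.08, 2.352, 0.001]
force: [0.8, -0.1, -0.5]
finger_gap: -0.0002
grasp_force: 0.0
```

```bash
python3 -c "
from h import *
jt(-33,-31.5,38)"
```

```text
{'time': 52.75, 'qpos': [-0.2687, 0.3385, 0.7426, 1.9891, -0.2868, 0.9168, 0.7447], 'eef_pos': [0.4814, -0.2213, 0.0389], 'ee_rot': [2.0797, 2.352, 0.0008], 'force': [0.8144, -0.1122, -0.4754], 'finger_gap': -0.0002, 'grasp_force': 0.0}
now jig -34.1 -34.9
shift cm [-0.11  0.34  0.09] turn deg [0.1  0.07 0.03]
```

>>> move_arm(
  increments=[
    {"ax": 0, "ay": 0, "az": 0, "dx": 0, "dy": 0.34, "dz": 0, "gripper": 1},
    {"ax": 0, "ay": 0, "az": 0, "dx": 0, "dy": 0.3, "dz": 0, "gripper": 1},
    {"ax": 0, "ay": 0, "az": 0, "dx": 0, "dy": 0.2, "dz": 0, "gripper": 1},
    {"ax": 0, "ay": 0, "az": 0, "dx": 0, "dy": 0.1, "dz": 0, "gripper": 1},
    {"ax": 0, "ay": 0, "az": 0, "dx": 0, "dy": 0, "dz": 0, "gripper": 1},
  ],
)

```text
time: 53.25
eef_pos: [0.4851, -0.2212, 0.0382]
ee_rot: [-2.08, -2.346, 0.006]
force: [-11.2, -1.2, 8.9]
finger_gap: -0.0003
grasp_force: 5.9
```

>>> move_arm(
  increments=[
    {"ax": 0, "ay": 0, "az": 0, "dx": 0, "dy": -0.9, "dz": 0, "gripper": 1},
    {"ax": 0, "ay": 0, "az": 0, "dx": 0, "dy": -0.2, "dz": -2, "gripper": 1},
    {"ax": 0, "ay": 0, "az": 0, "dx": 0, "dy": 1, "dz": -3, "gripper": 0.5},
    {"ax": 0, "ay": 0, "az": 0, "dx": 0, "dy": 1, "dz": -4, "gripper": 0.5},
    {"ax": 0, "ay": 0, "az": 0, "dx": -2, "dy": 1, "dz": -4, "gripper": 0.5},
    {"ax": 0, "ay": 0, "az": 0, "dx": -3, "dy": 1, "dz": -4, "gripper": 0.5},
    {"ax": 0, "ay": 0, "az": 0, "dx": -3, "dy": 1, "dz": -4, "gripper": 0.5},
    {"ax": 0, "ay": 0, "az": 0, "dx": 0, "dy": 0, "dz": 0, "gripper": 0.5},
    {"ax": 0, "ay": 0, "az": 0, "dx": 0, "dy": 0, "dz": 0, "gripper": 0.5},
  ],
)

```text
time: 54.15
eef_pos: [0.5375, -0.2945, 0.2476]
ee_rot: [2.082, 2.349, 0.001]
force: [0.2, 0.5, -0.3]
finger_gap: 0.0428
grasp_force: 0.0
```

```bash
python3 - <<'E'
from h import *
st(); snap('wrist','w5'); C=cloud('w5'); z=C[...,2]
d=C[...,:2]-JT; X=d@ex*1000; Y=d@ey*1000
for nm,y0,y1 in (('t1',37,56),('t2',11,30),('t3',-15,4)):
    for b in (y0,(y0+y1)//2):
        m=(abs(z-.0375)<.003)&(Y>b)&(Y<b+9)&(X<10); print(nm,b,'end x',X[m].min().round(1) if m.any() else None)
m=(abs(z-.0375)<.003)&(abs(X+35)<40)
for x in (-70,-50,-30,-10): 
    k=m&(abs(X-x)<3); print(x,'y range',Y[k].min().round(1),Y[k].max().round(1))
m=(z>.112)&(z<.13)&(X>20)&(X<150)&(abs(Y)<80); print('knob',np.median(X[m]).round(1),np.median(Y[m]).round(1),m.sum(),(X[m].min()+X[m].max())/2,(Y[m].min()+Y[m].max())/2)
E
```

```text
{'time': 54.15, 'qpos': [-0.2093, 0.3035, 0.8234, 1.5779, -0.2269, 1.3571, 0.7596], 'eef_pos': [0.5375, -0.2945, 0.2476], 'ee_rot': [2.0823, 2.3494, 0.0015], 'force': [0.2079, 0.4794, -0.3048], 'finger_gap': 0.0428, 'grasp_force': 0.0}
t1 37 end x -82.2
t1 46 end x -82.5
t2 11 end x -82.3
t2 20 end x -82.2
t3 -15 end x -82.4
t3 -6 end x -82.3
-70 y range -17.3 59.6
-50 y range -16.9 59.3
-30 y range -17.5 59.2
-10 y range -17.0 233.3
knob 94.8 -16.6 380 96.60614902854604 -16.870381946315465
```

View pics/w5.png

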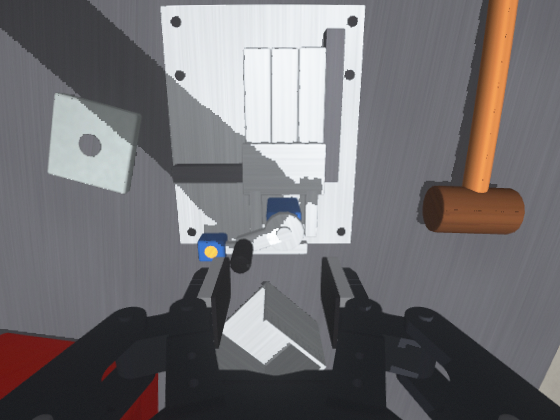

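```bash
python3 - <<'E'
from h import *
C=cloud('w5'); z=C[...,2]; d=C[...,:2]-JT; X=d@ex*1000; Y=d@ey*1000
m=(abs(z-.0295)<.003)&(Y<-30)&(Y>-80)&(X>15)&(X<60); print('fence x',X[m].min(),X[m].max())
m=(abs(z-.0295)<.003)&(X>-70)&(X<0)&(Y>50); print('side y',Y[m].min(),Y[m].max())
m=np.hypot(X-85,Y-20)<12; print('hub z',np.nanmax(z[m]))
m=(z>.117)&(z<.13)&(X>20)&(X<150)&(abs(Y)<80); print('knob top',X[m].mean(),Y[m].mean(),m.sum())
jt(95.5,-17.5,105)
c=1.29; t=2*np.pi/20
for i in range(20): print(i,(-4*(np.cos(c+t)-np.cos(c))).round(2),(-4*(np.sin(c+t)-np.sin(c))).round(2)); c+=t
E
```

```text
fence x 29.186167086117692 47.570804293747386
side y 60.815190258922286 243.80962162225305
hub z 0.0862741610754843
knob top 95.92277143823902 -16.794707992753395 331
{'time': 54.2, 'qpos': [-0.2101, 0.3037, 0.8224, 1.5803, -0.2269, 1.3573, 0.7596], 'eef_pos': [0.5369, -0.2931, 0.2462], 'ee_rot': [-2.0817, -2.3519, -0.001], 'force': [0.8809, 0.2457, -0.857], 'finger_gap': 0.0428, 'grasp_force': 0.0}
now jig 43.9 11.4
shift cm [-5.17 -2.89 14.12] turn deg [ 0.   -0.06 -0.03]
0 1.24 -0.15
1 1.23 0.24
2 1.1 0.61
3 0.85 0.91
4 0.53 1.13
5 0.15 1.24
6 -0.24 1.23
7 -0.61 1.1
8 -0.91 0.85
9 -1.13 0.53
10 -1.24 0.15
11 -1.23 -0.24
12 -1.1 -0.61
13 -0.85 -0.91
14 -0.53 -1.13
15 -0.15 -1.24
16 0.24 -1.23
17 0.61 -1.1
18 0.91 -0.85
19 1.13 -0.53
```

>>> move_arm(
  increments=[
    {"ax": 0, "ay": 0, "az": 0, "dx": -2.6, "dy": -1.45, "dz": 0, "gripper": 0.5},
    {"ax": 0, "ay": 0, "az": 0, "dx": -2.6, "dy": -1.45, "dz": 0, "gripper": 0.5},
    {"ax": 0, "ay": 0, "az": 0, "dx": 0, "dy": 0, "dz": 4, "gripper": 0.5},
    {"ax": 0, "ay": 0, "az": 0, "dx": 0, "dy": 0, "dz": 4, "gripper": 0.5},
    {"ax": 0, "ay": 0, "az": 0, "dx": 0, "dy": 0, "dz": 1.5, "gripper": 0.5},
    {"ax": 0, "ay": 0, "az": 0, "dx": 0, "dy": 0, "dz": 0, "gripper": 0.5},
    {"ax": 0, "ay": 0, "az": 0, "dx": 0, "dy": 0, "dz": 0, "gripper": 0.5},
  ],
)

```text
time: 54.9
eef_pos: [0.5151, -0.3485, 0.1526]
ee_rot: [2.081, 2.353, 0.0]
force: [0.1, 0.4, 0.5]
finger_gap: 0.0426
grasp_force: 0.0
```

```bash
python3 -c "
from h import *
jt(96,-17.3,104)"
```

```text
{'time': 54.9, 'qpos': [-0.0879, 0.4085, 0.8079, 1.669, -0.3135, 1.1987, 0.9169], 'eef_pos': [0.5151, -0.3485, 0.1526], 'ee_rot': [2.0808, 2.353, 0.0003], 'force': [0.081, 0.4168, 0.5211], 'finger_gap': 0.0426, 'grasp_force': 0.0}
now jig 96.2 -17.0
shift cm [ 0.02 -0.04  4.86] turn deg [0.03 0.01 0.03]
```

>>> move_arm(
  increments=[
    {"ax": 0, "ay": 0, "az": 0, "dx": 0, "dy": 0, "dz": 2, "gripper": 0.5},
    {"ax": 0, "ay": 0, "az": 0, "dx": 0, "dy": 0, "dz": 2, "gripper": 0.5},
    {"ax": 0, "ay": 0, "az": 0, "dx": 0, "dy": 0, "dz": 0.8, "gripper": 0.5},
    {"ax": 0, "ay": 0, "az": 0, "dx": 0, "dy": 0, "dz": 0, "gripper": 1},
    {"ax": 0, "ay": 0, "az": 0, "dx": 0, "dy": 0, "dz": 0, "gripper": 1},
    {"ax": 0, "ay": 0, "az": 0, "dx": 0, "dy": 0, "dz": 0, "gripper": 1},
    {"ax": 0, "ay": 0, "az": 0, "dx": 0, "dy": 0, "dz": 0, "gripper": 1},
  ],
)

```text
time: 55.6
eef_pos: [0.5147, -0.3496, 0.1054]
ee_rot: [2.082, 2.351, 0.001]
force: [-2.4, 0.5, 5.1]
finger_gap: 0.0165
grasp_force: 58.7
```

>>> move_arm(
  increments=[
    {"ax": 0, "ay": 0, "az": 0, "dx": 1.24, "dy": -0.15, "dz": 0, "gripper": 1},
    {"ax": 0, "ay": 0, "az": 0, "dx": 1.23, "dy": 0.24, "dz": 0, "gripper": 1},
    {"ax": 0, "ay": 0, "az": 0, "dx": 1.1, "dy": 0.61, "dz": 0, "gripper": 1},
  ],
)

```text
time: 55.9
eef_pos: [0.5151, -0.313, 0.1053]
ee_rot: [-2.084, -2.349, 0.002]
force: [-5.5, 0.6, 9.3]
finger_gap: 0.0162
grasp_force: 59.8
```

```bash
python3 -c "
from h import *
c=1.29+.9425
jt(85+40*np.cos(c),20-40*np.sin(c),104)"
```

```text
{'time': 55.9, 'qpos': [-0.138, 0.417, 0.7894, 1.7601, -0.3271, 1.1029, 0.8784], 'eef_pos': [0.5151, -0.313, 0.1053], 'ee_rot': [-2.0839, -2.3491, 0.0016], 'force': [-5.4793, 0.5771, 9.2904], 'finger_gap': 0.0162, 'grasp_force': 59.8459}
now jig 61.0 -12.7
shift cm [0.06 0.11 0.13] turn deg [-0.1  -0.02 -0.15]
```

>>> move_arm(
  increments=[
    {"ax": 0, "ay": 0, "az": 0, "dx": 0.85, "dy": 0.81, "dz": 0, "gripper": 1},
    {"ax": 0, "ay": 0, "az": 0, "dx": 0.53, "dy": 1.13, "dz": 0, "gripper": 1},
    {"ax": 0, "ay": 0, "az": 0, "dx": 0.15, "dy": 1.24, "dz": 0, "gripper": 1},
    {"ax": 0, "ay": 0, "az": 0, "dx": -0.24, "dy": 1.23, "dz": 0, "gripper": 1},
    {"ax": 0, "ay": 0, "az": 0, "dx": -0.61, "dy": 1.1, "dz": 0, "gripper": 1},
    {"ax": 0, "ay": 0, "az": 0, "dx": -0.91, "dy": 0.85, "dz": 0, "gripper": 1},
    {"ax": 0, "ay": 0, "az": 0, "dx": -1.13, "dy": 0.53, "dz": 0, "gripper": 1},
  ],
)

```text
time: 56.6
eef_pos: [0.5878, -0.3167, 0.1053]
ee_rot: [-2.08, -2.354, -0.001]
force: [-6.9, 0.2, 8.5]
finger_gap: 0.0165
grasp_force: 59.7
```

```bash
python3 -c "
from h import *
c=1.29+np.pi
jt(85+40*np.cos(c),20-40*np.sin(c),104)"
```

```text
{'time': 56.6, 'qpos': [-0.0942, 0.5484, 0.7432, 1.5876, -0.3953, 1.1616, 0.8588], 'eef_pos': [0.5878, -0.3167, 0.1053], 'ee_rot': [-2.0801, -2.354, -0.001], 'force': [-6.8598, 0.2303, 8.4594], 'finger_gap': 0.0165, 'grasp_force': 59.6655}
now jig 73.5 59.1
shift cm [-0.04 -0.07  0.13] turn deg [ 0.02 -0.03  0.07]
```

>>> move_arm(
  increments=[
    {"ax": 0, "ay": 0, "az": 0, "dx": -1.24, "dy": 0.08, "dz": 0, "gripper": 1},
    {"ax": 0, "ay": 0, "az": 0, "dx": -1.23, "dy": -0.24, "dz": 0, "gripper": 1},
    {"ax": 0, "ay": 0, "az": 0, "dx": -1.1, "dy": -0.61, "dz": 0, "gripper": 1},
    {"ax": 0, "ay": 0, "az": 0, "dx": -0.85, "dy": -0.91, "dz": 0, "gripper": 1},
    {"ax": 0, "ay": 0, "az": 0, "dx": -0.53, "dy": -1.13, "dz": 0, "gripper": 1},
    {"ax": 0, "ay": 0, "az": 0, "dx": -0.15, "dy": -1.24, "dz": 0, "gripper": 1},
    {"ax": 0, "ay": 0, "az": 0, "dx": 0.24, "dy": -1.23, "dz": 0, "gripper": 1},
    {"ax": 0, "ay": 0, "az": 0, "dx": 0.61, "dy": -1.1, "dz": 0, "gripper": 1},
    {"ax": 0, "ay": 0, "az": 0, "dx": 0.91, "dy": -0.85, "dz": 0, "gripper": 1},
    {"ax": 0, "ay": 0, "az": 0, "dx": 1.13, "dy": -0.53, "dz": 0, "gripper": 1},
  ],
)

```text
time: 57.6
eef_pos: [0.5143, -0.3488, 0.1054]
ee_rot: [2.079, 2.349, 0.003]
force: [3.5, -0.9, 3.5]
finger_gap: 0.0163
grasp_force: 59.2
```

```bash
python3 -c "
from h import *
c=1.29
jt(85+40*np.cos(c),19.5-40*np.sin(c),105)"
```

```text
{'time': 57.6, 'qpos': [-0.0653, 0.453, 0.7817, 1.7175, -0.3529, 1.1123, 0.9452], 'eef_pos': [0.5143, -0.3488, 0.1054], 'ee_rot': [2.0792, 2.349, 0.0031], 'force': [3.5122, -0.9409, 3.4668], 'finger_gap': 0.0163, 'grasp_force': 59.2403}
now jig 96.4 -17.8
shift cm [ 0.03 -0.11  0.04] turn deg [ 0.26  0.12 -0.03]
```

Tracking well; one full turn done. Continue another full turn.

>>> move_arm(
  increments=[
    {"ax": 0, "ay": 0, "az": 0, "dx": 1.24, "dy": -0.15, "dz": 0, "gripper": 1},
    {"ax": 0, "ay": 0, "az": 0, "dx": 1.23, "dy": 0.24, "dz": 0, "gripper": 1},
    {"ax": 0, "ay": 0, "az": 0, "dx": 1.1, "dy": 0.61, "dz": 0, "gripper": 1},
    {"ax": 0, "ay": 0, "az": 0, "dx": 0.85, "dy": 0.91, "dz": 0, "gripper": 1},
    {"ax": 0, "ay": 0, "az": 0, "dx": 0.53, "dy": 1.13, "dz": 0, "gripper": 1},
    {"ax": 0, "ay": 0, "az": 0, "dx": 0.15, "dy": 1.24, "dz": 0, "gripper": 1},
    {"ax": 0, "ay": 0, "az": 0, "dx": -0.24, "dy": 1.23, "dz": 0, "gripper": 1},
    {"ax": 0, "ay": 0, "az": 0, "dx": -0.61, "dy": 1.1, "dz": 0, "gripper": 1},
    {"ax": 0, "ay": 0, "az": 0, "dx": -0.91, "dy": 0.85, "dz": 0, "gripper": 1},
    {"ax": 0, "ay": 0, "az": 0, "dx": -1.13, "dy": 0.53, "dz": 0, "gripper": 1},
  ],
)

```text
time: 58.6
eef_pos: [0.5875, -0.316, 0.1052]
ee_rot: [-2.079, -2.354, -0.002]
force: [-4.2, 1.9, 9.4]
finger_gap: 0.0161
grasp_force: 59.9
```

>>> move_arm(
  increments=[
    {"ax": 0, "ay": 0, "az": 0, "dx": -1.24, "dy": 0.15, "dz": 0, "gripper": 1},
    {"ax": 0, "ay": 0, "az": 0, "dx": -1.23, "dy": -0.24, "dz": 0, "gripper": 1},
    {"ax": 0, "ay": 0, "az": 0, "dx": -1.1, "dy": -0.61, "dz": 0, "gripper": 1},
    {"ax": 0, "ay": 0, "az": 0, "dx": -0.85, "dy": -0.91, "dz": 0, "gripper": 1},
    {"ax": 0, "ay": 0, "az": 0, "dx": -0.53, "dy": -1.13, "dz": 0, "gripper": 1},
    {"ax": 0, "ay": 0, "az": 0, "dx": -0.15, "dy": -1.24, "dz": 0, "gripper": 1},
    {"ax": 0, "ay": 0, "az": 0, "dx": 0.24, "dy": -1.23, "dz": 0, "gripper": 1},
    {"ax": 0, "ay": 0, "az": 0, "dx": 0.61, "dy": -1.1, "dz": 0, "gripper": 1},
    {"ax": 0, "ay": 0, "az": 0, "dx": 0.91, "dy": -0.85, "dz": 0, "gripper": 1},
    {"ax": 0, "ay": 0, "az": 0, "dx": 1.13, "dy": -0.53, "dz": 0, "gripper": 1},
  ],
)

```text
time: 59.6
eef_pos: [0.5143, -0.3488, 0.1054]
ee_rot: [2.079, 2.349, 0.003]
force: [3.6, -1.6, 4.8]
finger_gap: 0.0165
grasp_force: 59.4
```

```bash
python3 -c "
from h import *
c=1.29
jt(85+40*np.cos(c),19.5-40*np.sin(c),105)"
```

```text
{'time': 59.6, 'qpos': [-0.0636, 0.4526, 0.7794, 1.7171, -0.3514, 1.1123, 0.9439], 'eef_pos': [0.5143, -0.3488, 0.1054], 'ee_rot': [2.0794, 2.3492, 0.0026], 'force': [3.5983, -1.6045, 4.7521], 'finger_gap': 0.0165, 'grasp_force': 59.3604}
now jig 96.4 -17.8
shift cm [ 0.03 -0.11  0.04] turn deg [ 0.23  0.12 -0.03]
```

>>> move_arm(
  increments=[
    {"ax": 0, "ay": 0, "az": 0, "dx": 1.24, "dy": -0.15, "dz": 0, "gripper": 1},
    {"ax": 0, "ay": 0, "az": 0, "dx": 1.23, "dy": 0.24, "dz": 0, "gripper": 1},
    {"ax": 0, "ay": 0, "az": 0, "dx": 1.1, "dy": 0.61, "dz": 0, "gripper": 1},
    {"ax": 0, "ay": 0, "az": 0, "dx": 0.85, "dy": 0.91, "dz": 0, "gripper": 1},
    {"ax": 0, "ay": 0, "az": 0, "dx": 0.53, "dy": 1.13, "dz": 0, "gripper": 1},
    {"ax": 0, "ay": 0, "az": 0, "dx": 0.15, "dy": 1.24, "dz": 0, "gripper": 1},
    {"ax": 0, "ay": 0, "az": 0, "dx": -0.24, "dy": 1.23, "dz": 0, "gripper": 1},
    {"ax": 0, "ay": 0, "az": 0, "dx": -0.61, "dy": 1.1, "dz": 0, "gripper": 1},
    {"ax": 0, "ay": 0, "az": 0, "dx": -0.91, "dy": 0.85, "dz": 0, "gripper": 1},
    {"ax": 0, "ay": 0, "az": 0, "dx": -1.13, "dy": 0.53, "dz": 0, "gripper": 1},
  ],
)

```text
time: 60.6
eef_pos: [0.5875, -0.316, 0.1052]
ee_rot: [-2.079, -2.354, -0.002]
force: [-4.6, 1.2, 10.0]
finger_gap: 0.0165
grasp_force: 59.9
```

>>> move_arm(
  increments=[
    {"ax": 0, "ay": 0, "az": 0, "dx": -1.24, "dy": 0.15, "dz": 0, "gripper": 1},
    {"ax": 0, "ay": 0, "az": 0, "dx": -1.23, "dy": -0.24, "dz": 0, "gripper": 1},
    {"ax": 0, "ay": 0, "az": 0, "dx": -1.1, "dy": -0.61, "dz": 0, "gripper": 1},
    {"ax": 0, "ay": 0, "az": 0, "dx": 0, "dy": 0, "dz": 0, "gripper": 1},
    {"ax": 0, "ay": 0, "az": 0, "dx": 0, "dy": 0, "dz": 0, "gripper": 1},
  ],
)

```text
time: 61.1
eef_pos: [0.5839, -0.3537, 0.1053]
ee_rot: [2.082, 2.352, 0.001]
force: [-2.9, 0.8, 8.6]
finger_gap: 0.0166
grasp_force: 59.7
```

```bash
python3 - <<'E'
from h import *
c=1.29+13*np.pi/10
jt(85+40*np.cos(c),19.5-40*np.sin(c),105)
snap('wrist','w6'); C=cloud('w6'); z=C[...,2]; d=C[...,:2]-JT; X=d@ex*1000; Y=d@ey*1000
E
```

```text
{'time': 61.1, 'qpos': [-0.0246, 0.5781, 0.736, 1.5457, -0.4091, 1.1766, 0.9107], 'eef_pos': [0.5839, -0.3537, 0.1053], 'ee_rot': [2.0823, 2.352, 0.0008], 'force': [-2.9171, 0.8459, 8.5706], 'finger_gap': 0.0166, 'grasp_force': 59.6991}
now jig 109.8 50.7
shift cm [0.02 0.04 0.03] turn deg [ 0.03 -0.01 -0.04]
```

>>> move_arm(
  increments=[
    {"ax": 0, "ay": 0, "az": 0, "dx": 0, "dy": 0, "dz": 0, "gripper": 0.5},
    {"ax": 0, "ay": 0, "az": 0, "dx": 0, "dy": 0, "dz": 0, "gripper": 0.5},
    {"ax": 0, "ay": 0, "az": 0, "dx": 0, "dy": 0, "dz": 0, "gripper": 0.5},
    {"ax": 0, "ay": 0, "az": 0, "dx": 0, "dy": 0, "dz": -3, "gripper": 0.5},
    {"ax": 0, "ay": 0, "az": 0, "dx": 0, "dy": 0, "dz": -4, "gripper": 0.5},
    {"ax": 0, "ay": 0, "az": 0, "dx": 0, "dy": 0, "dz": -4, "gripper": 0.5},
    {"ax": 0, "ay": 0, "az": 0, "dx": 2, "dy": -3, "dz": -3, "gripper": 0.5},
    {"ax": 0, "ay": 0, "az": 0, "dx": 2, "dy": -2, "dz": 0, "gripper": 0.5},
    {"ax": 0, "ay": 0, "az": 0, "dx": 1, "dy": 0, "dz": 0, "gripper": 0.5},
    {"ax": 0, "ay": 0, "az": 0, "dx": 0, "dy": 0, "dz": 0, "gripper": 0.5},
  ],
)

```text
time: 62.15
eef_pos: [0.5289, -0.308, 0.2437]
ee_rot: [-2.078, -2.355, -0.004]
force: [1.2, 0.4, -0.0]
finger_gap: 0.0429
grasp_force: 0.0
```

```bash
python3 - <<'E'
from h import *
st(); snap('wrist','w7')
def an(f):
    C=cloud(f); z=C[...,2]; d=C[...,:2]-JT; X=d@ex*1000; Y=d@ey*1000
    for nm,y0 in (('t1',39),('t2',13),('t3',-12)):
        m=(abs(z-.0375)<.003)&(Y>y0)&(Y<y0+16)&(X<10); print(nm,'end x',X[m].min().round(1) if m.any() else None)
    m=(abs(z-.0295)<.003)&(Y<-30)&(Y>-80)&(X>15)&(X<60); print('fence x',X[m].min())
    for x in (-70,-40,-10):
        k=(abs(z-.0375)<.003)&(abs(X-x)<3)&(Y<90); print(x,'y',Y[k].min().round(1),Y[k].max().round(1))
    m=(np.hypot(X-115,Y+55)<25)&(z>.05); print('block/pin z', np.percentile(z[m],[5,50,90,99,100]).round(4))
    k=m&(z>.066); print('pin px',k.sum(), X[k].mean(),Y[k].mean(), np.median(z[k]))
an('w5');print();an('w7')
a,b=cv2.imread('pics/w5.png'),cv2.imread('pics/w7.png')
cv2.imwrite('pics/w7c.png',cv2.resize(b[0:320,130:430],None,fx=1.8,fy=1.8))
snap('scene','s1'); s=cv2.imread('pics/s1.png'); 
e=cv2.resize(s[150:330,130:400],None,fx=2.9,fy=2.9,interpolation=cv2.INTER_CUBIC); cv2.imwrite('pics/s1c.png',e)
E
```

```text
{'time': 62.15, 'qpos': [-0.1817, 0.3063, 0.8232, 1.5832, -0.2311, 1.3529, 0.7932], 'eef_pos': [0.5289, -0.308, 0.2437], 'ee_rot': [-2.0784, -2.3547, -0.004], 'force': [1.2003, 0.4289, -0.0161], 'finger_gap': 0.0429, 'grasp_force': 0.0}
t1 end x -82.5
t2 end x -82.2
t3 end x -82.4
fence x 29.186167086117692
-70 y -17.3 59.6
-40 y -17.1 59.8
-10 y -17.0 60.1
block/pin z [0.0523 0.0599 0.0612 0.0625 0.0631]
pin px 0 nan nan nan

t1 end x -82.2
t2 end x -82.2
t3 end x -81.9
fence x 29.179051745910687
-70 y -17.5 59.7
-40 y -16.9 60.1
-10 y -17.3 60.2
block/pin z [0.052  0.0595 0.0605 0.0611 0.0613]
pin px 0 nan nan nan<stdin>:11: RuntimeWarning: Mean of empty slice.
  ret = ret.dtype.type(ret / rcount)
  return _methods._mean(a, axis=axis, dtype=dtype,
```

View pics/s1c.png

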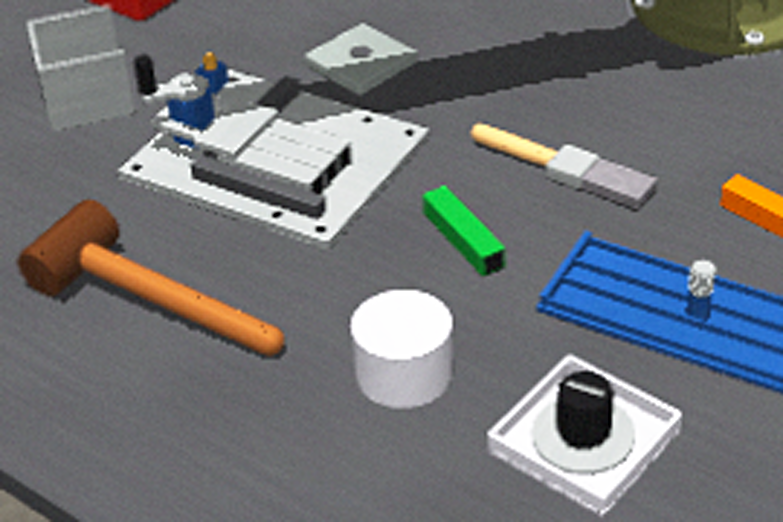

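```bash
python3 - <<'E'
from h import *
for f in ('scene0','s1','w5','w7'):
    im=cv2.imread('pics/'+f+'.png'); C=cloud(f); d=C[...,:2]-JT; X=d@ex*1000; Y=d@ey*1000
    h=cv2.cvtColor(im,cv2.COLOR_BGR2HSV); m=(h[...,0]>10)&(h[...,0]<28)&(h[...,1]>120)&(h[...,2]>90)&(np.hypot(X-112,Y+53)<25)
    z=C[...,2][m]; vv,uu=np.where(m)
    print(f,m.sum(), np.round([z.min(),np.median(z),z.max()],4) if m.any() else '', (uu.mean(),vv.min(),vv.max()) if m.any() else '')
E
```

```text
scene0 6 [0.0604 0.062  0.0635] (np.float64(202.0), np.int64(168), np.int64(169))
s1 23 [0.0449 0.0558 0.0631] (np.float64(201.91304347826087), np.int64(168), np.int64(173))
w5 105 [0.0594 0.0611 0.0631] (np.float64(210.5047619047619), np.int64(246), np.int64(257))
w7 165 [0.0508 0.0595 0.0613] (np.float64(220.0969696969697), np.int64(232), np.int64(247))
```

View pics/w7c.png

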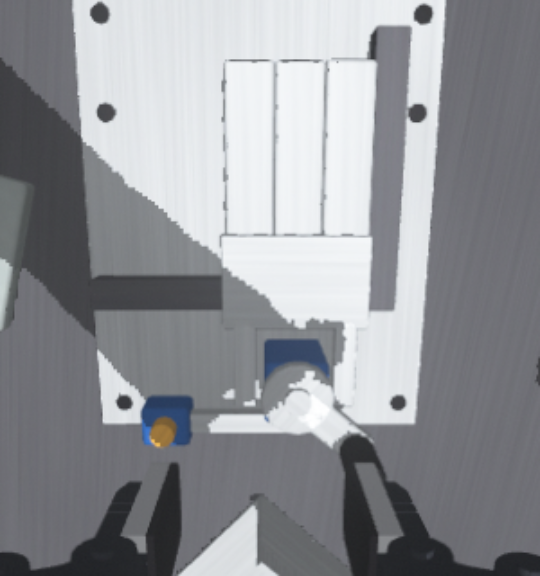

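```bash
python3 - <<'E'
from h import *
for f in ('w5','w7'):
    im=cv2.imread('pics/'+f+'.png'); C=cloud(f); d=C[...,:2]-JT; X=d@ex*1000; Y=d@ey*1000
    h=cv2.cvtColor(im,cv2.COLOR_BGR2HSV); m=(h[...,0]>100)&(h[...,0]<130)&(h[...,1]>120)&(np.hypot(X-112,Y+53)<22)&(C[...,2]>.03)
    print(f,m.sum(),np.percentile(C[...,2][m],[10,30,50,70,90]).round(4))
    v,u=np.where((h[...,0]>10)&(h[...,0]<28)&(h[...,1]>120)&(np.hypot(X-112,Y+53)<25)); 
    r=int(u.mean()); print('col',r,C[v.min()-8:v.max()+6,r,2].round(4))
C=cloud('top0'); 
E
```

```text
w5 511 [0.0478 0.0577 0.0596 0.0603 0.0609]
col 210 [ 0.0537  0.0569  0.0589  0.061   0.0596  0.0607  0.0603  0.0596  0.061
  0.0613  0.0614  0.0604  0.0605  0.0626  0.0623  0.0598  0.0607  0.0608
  0.0607  0.0625  0.0608  0.0607  0.0596 -0.0009 -0.0015]
w7 456 [0.0353 0.0451 0.0466 0.0472 0.0478]
col 220 [ 0.0405  0.0438  0.046   0.0473  0.0472  0.0481  0.047   0.0483  0.0494
  0.0528  0.0564  0.059   0.0595  0.0598  0.0603  0.0595  0.0602  0.0613
  0.0597  0.0612  0.0595  0.0593  0.0605  0.059  -0.0001 -0.0002  0.0012
 -0.0013 -0.0012]
```

```bash
python3 - <<'E'
from h import *
f=lambda p:[((u+.5)/2.9-.5+130,(v+.5)/2.9-.5+150) for u,v in p]
print('tray',pz('s1',f([(572,356),(681,412),(605,513),(489,434)]),.022).mean(0),'flange',pz('s1',f([(583,432)]),.010))
job_done(); st()
E
```

```text
tray [0.67906361 0.21932403 0.022     ] flange [[0.67604546 0.21442478 0.01      ]]
the job is handed in; nothing more can be done
the job is handed in; nothing more can be done
```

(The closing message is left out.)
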